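# Knock stuck cast bars out of a bank of mould tubes and stack them on a sloping rack

### The arm

A 6-joint arm with a two-finger parallel gripper is mounted at the origin on a cart in front of the work surface, level with it; the furniture and walls round the work are solid. World frame = base frame: x ahead of the robot, y to its left, z up, the work surface at z = 0. Lengths are in m, angles in degrees, forces in N, time in s.
With the tool pointing down it reaches from about 0.375 to 0.9 m from the base axis. Payload 3.1 kg.
Tool frame: the origin (TCP) lies at the very end of the fingers, on their centre line; the grasp point (between the pads) lies 19 mm behind it; z points along the fingers, y is the line along which they close (so a half turn about z gives the same grasp; the last joint's range is limited). The gripper opens to 87 mm and grips with 3 to 60 N. Pads are 19 mm wide; open, the fingers measure 117 mm over their backs; the gripper's body (75 mm by 190 mm) begins 51 mm behind the grasp point.
Start: joints at [-75.487, 30.224, 82.088, -0, 67.689, -10.227], TCP at [0.262, -0.568, 0.223] pointing down, gripper open.
Joint ranges: [-176.69, 176.69], [-43.24, 126.21], [12.49, 139.97], [-82, 262], [0, 151.66], [-163.58, 163.58]. Speed limits (degrees/s): [159.86, 159.86, 180, 180, 180, 180].

### API

Orientations are given as a 3x3 rotation matrix whose columns are the frame's x, y, z axes.
In Python, from rig import bot gives the robot as it stands.
- The arm moves only by the tool move_arm, never from a script. Its argument "increments" is a list of rows, each an object with "xyz": the shift along the tool's x, y, z in mm, a list of three; "roll": the turn about the tool's z in rad; "grip": the opening in per cent of the stroke, from 0 (shut) to 100 (fully open). A call has 1 to 5 rows; each row shifts and turns the commanded pose from where the row before left it, along the tool's axes as they then stand; what a row does not reach is not made up. A row lasts 1/12 s, in which the tool goes at most 41.7 mm and 7.16 degrees, less where a joint would pass 70% of its speed; a pose out of reach is approached as far as the arm can. A call is refused whole if a number of a shift passes 41.7 or a number of a turn 0.125, either way. A call with a gripper value outside its range is refused whole. The fingers move at their own pace and stop on an object; the grip force is fixed at half the most. Time passes only in rows, so rows that do not move let the fingers close. It gives the time, the measured TCP pose, the force, the opening and the grip force at its end, in the units of the state.
- bot.read_state(): the state, without advancing time (a new reading comes with each control period).
- bot.capture(name): name is "side" or "top" or "wrist"; returns (picture, depth): 420x560x3 uint8, red, green, blue; 420x560 float32, m along the optical axis (not along the pixel's ray), 0 where there is no reading.
- bot.camera_model(name): a dict with "intrinsics" (3x3 intrinsics, pixels), "D" ([k1, k2, p1, p2, k3] as OpenCV has them; the pictures are not rectified), "rvec" (rotation vector, rad) and "tvec" (3), from world to camera coordinates, as OpenCV has them; the wrist camera has in their place "tool_from_camera" (4x4, takes a point from camera to tool coordinates, whose origin is the TCP and whose axes are the flange's). Camera axes: x right, y down, z forward; pixel columns grow to the right and rows downward; lengths in m; the calibration is good to about 2 mm. A picture is of the moment at which its call begins: read the wrist's pose just before it. camera_model takes no time and is no camera call.
- bot.hand_in(): hands the job in; it is judged then, once.
Trained networks look in the newest picture that a camera, given by its name, has taken for a name from the list of things; names that differ only in an ending like _2 or _b are one class to them, and where a whole thing is asked for, a point or a joint stands for the part that bears it (a point fixed in the world has none). Each returns a list of dicts, best first, with "conf" (0 to 1); they miss things now and then, are a little off and sometimes report something else, mostly with a low value. They report only what shows in the picture. A call takes as long as a camera call.
- bot.spot_in(label, camera): "at" ([x, y, z] in m, in the coordinates of the camera as it stood for that picture, good to about 4 mm: the middle of the surface that is visible of it).
- bot.trace(label, camera): "mask" (420x560 bool, what is visible of it).
The state is a dict: "time_s": time; "joint_positions": joint angles; "qvel": joint speeds; "tau": joint torques, N m; "position": TCP position; "tcp_rot": TCP orientation; "force": force on the tool from outside, world axes, zero at the start; "moment": the same for the moment, N m; "opening": opening from 0.0 (shut) to 1.0 (fully open); "grasp_force": force on a finger pad.
Only numpy, scipy, OpenCV 4.12 (cv2) and the standard library are available. Lean on these libraries where they do the work, as an engineer would, in place of code of your own. Each camera call takes 0.05 s, during which the arm holds its last target. There are 200 camera calls.

### The job

Some of the four square mould tubes on the plywood base still have a brass bar stuck in them. With the knock-out rod, push every stuck bar right out of the open far end of its tube onto the run-out shelf, then stack all the bars in one column in the middle of the sloping rack, lying lengthwise down the slope, each with its lower end resting against the backstop. Finish with the rod lying flat on the pale millboard again, and do not disturb the cork dish, the lighter and the small jar.

Things in the scene. Friction and masses are not known exactly. Their poses are not given: they have to be found in the camera images.
- mould_bank: Fixed plywood base 265 (x) x 225 (y) x 45 mm high; origin under it, on the bench; z up, x = pushing direction (roughly world +y). Four square steel tubes lie on it along x, from x = -130 (lipped entry) to -20 mm (open far end), at y = -90, -30, +30, +90 mm, tops 76 mm up. Beyond them a flat run-out shelf, 45 mm up, goes to x = 125 mm (8 mm ridge there).
- mouth0 (a point): Entry of tube 0 (y = -90 mm on the base): centre of the 17 x 17 mm opening in its 4 mm thick lip, at the outer face, 58.5 mm above the bench; axes as the base, x into the bore. The bore is 27 x 27 x 106 mm, its floor flush with the run-out shelf; a bar can leave only at the far end. A 13 mm slot along the tube's top shows whether a bar is inside.
- mouth1 (a point): Entry of tube 1 (y = -30 mm on the base): centre of the 17 x 17 mm opening in its 4 mm thick lip, at the outer face, 58.5 mm above the bench; axes as the base, x into the bore. The bore is 27 x 27 x 106 mm, its floor flush with the run-out shelf; a bar can leave only at the far end. A 13 mm slot along the tube's top shows whether a bar is inside.
- mouth2 (a point): Entry of tube 2 (y = 30 mm on the base): centre of the 17 x 17 mm opening in its 4 mm thick lip, at the outer face, 58.5 mm above the bench; axes as the base, x into the bore. The bore is 27 x 27 x 106 mm, its floor flush with the run-out shelf; a bar can leave only at the far end. A 13 mm slot along the tube's top shows whether a bar is inside.
- mouth3 (a point): Entry of tube 3 (y = 90 mm on the base): centre of the 17 x 17 mm opening in its 4 mm thick lip, at the outer face, 58.5 mm above the bench; axes as the base, x into the bore. The bore is 27 x 27 x 106 mm, its floor flush with the run-out shelf; a bar can leave only at the far end. A 13 mm slot along the tube's top shows whether a bar is inside.
- bar0_center (a point): Centre of brass bar 0, a square bar 78 (x, long axis) x 24 x 24 mm, 0.27 to 0.5 kg. At the start it is inside tube 0, at some depth, held by friction (under 10 N along the bore moves it), or it is absent (None from the start) and the tube empty. Three or four bars are there.
- bar1_center (a point): Centre of brass bar 1, a square bar 78 (x, long axis) x 24 x 24 mm, 0.27 to 0.5 kg. At the start it is inside tube 1, at some depth, held by friction (under 10 N along the bore moves it), or it is absent (None from the start) and the tube empty. Three or four bars are there.
- bar2_center (a point): Centre of brass bar 2, a square bar 78 (x, long axis) x 24 x 24 mm, 0.27 to 0.5 kg. At the start it is inside tube 2, at some depth, held by friction (under 10 N along the bore moves it), or it is absent (None from the start) and the tube empty. Three or four bars are there.
- bar3_center (a point): Centre of brass bar 3, a square bar 78 (x, long axis) x 24 x 24 mm, 0.27 to 0.5 kg. At the start it is inside tube 3, at some depth, held by friction (under 10 N along the bore moves it), or it is absent (None from the start) and the tube empty. Three or four bars are there.
- bar0: The same brass bar 0; its origin is the bar's centre, x along it.
- bar1: The same brass bar 1; its origin is the bar's centre, x along it.
- bar2: The same brass bar 2; its origin is the bar's centre, x along it.
- bar3: The same brass bar 3; its origin is the bar's centre, x along it.
- rod_grip (a point): Centre of the handle of the knock-out rod: a dark steel block 70 (x) x 24 x 24 mm. From its +x face goes a light-metal shaft, 9 mm diameter, 145 mm long, on the same axis; x points to its tip, 180 mm from this point. It lies on the millboard on a flat of its handle (axis 21 mm above the bench), tip to the robot's left. 0.3 kg, balanced inside the handle.
- rod: The same rod; origin at the handle's centre, x towards the tip.
- rod_middle (a point): Point on the rod's axis 72.5 mm from the handle's centre towards the tip, half-way along the whole rod (215 mm); axes as the rod.
- mat_board: Fixed pale millboard on the bench, 212 (x) x 345 (y) x 9 mm thick; origin at the centre of its underside. The rod lies on it at the start and belongs there at the end.
- rack_bed: Sloping bed of the fixed rack. Origin: middle of the bed's lower edge, at the backstop's face, 30 mm above the bench. x: up the slope (bed 115 mm long, tilted 20 degrees, rising away from the robot), y: across (56 mm wide, no sides), z: square to the bed. Backstop: plate at x = 0, 82 mm high along z. Layers have centres at x 39, z 12, 36, 60, 84 mm. Bars do not slide down by themselves.
- cork_dish: Bystander: small glass dish on a cork disc, 106 mm diameter, 19 mm high, standing behind the mould bank; origin under its centre.
- lighter: Bystander: gas lighter 25 x 76 x 13 mm lying behind the mould bank, left of the dish; origin under its centre.
- flux_jar: Bystander: small glass jar with a lid, 53 mm diameter, 64 mm high, behind the millboard; origin under its centre.

How it is judged (in metres and radians):
On the way:
1. every bar has been pushed out of its tube: its centre is past the tube's far end by at least half the bar's length (x of each of bar0_center, bar1_center, bar2_center, bar3_center in the frame of mould_bank above 0.018 m), for 0.2 s.
At the end, for the whole second after the job is handed in: Every bar present is at rest in one column on the rack: along the slope within 0.17 rad, within 12 mm of the bed's middle line, lower end within 7 mm of the backstop, centre under 92 mm above the bed. The rod rests flat on the millboard (axis under 34 mm high, its middle over the board) (x of bar0_center in the frame of rack_bed between 0.035 and 0.046 m and y of bar0_center in the frame of rack_bed between -0.012 and 0.012 m and z of bar0_center in the frame of rack_bed between 0.005 and 0.092 m and angle between the x axis of each of bar0_center, bar1_center, bar2_center, bar3_center and the x axis of rack_bed, either way round below 0.17 rad and linear speed of each of bar0, bar1, bar2, bar3, rod below 0.02 m/s and x of bar1_center in the frame of rack_bed between 0.035 and 0.046 m and y of bar1_center in the frame of rack_bed between -0.012 and 0.012 m and z of bar1_center in the frame of rack_bed between 0.005 and 0.092 m and x of bar2_center in the frame of rack_bed between 0.035 and 0.046 m and y of bar2_center in the frame of rack_bed between -0.012 and 0.012 m and z of bar2_center in the frame of rack_bed between 0.005 and 0.092 m and x of bar3_center in the frame of rack_bed between 0.035 and 0.046 m and y of bar3_center in the frame of rack_bed between -0.012 and 0.012 m and z of bar3_center in the frame of rack_bed between 0.005 and 0.092 m and height (world z) of each of rod_middle, rod_grip below 0.034 m and x of rod_middle in the frame of mat_board between -0.1 and 0.1 m and y of rod_middle in the frame of mat_board between -0.15 and 0.15 m); the robot touches nothing.
It fails at once if the cork dish is pushed more than 5 cm or tipped (distance of cork_dish from where it was at the start of the episode above 0.05 m or angle between cork_dish's own z axis and vertical above 0.5 rad).
It fails at once if the lighter is pushed more than 5 cm (distance of lighter from where it was at the start of the episode above 0.05 m).
It fails at once if the small jar is pushed more than 5 cm or tipped (distance of flux_jar from where it was at the start of the episode above 0.05 m or angle between flux_jar's own z axis and vertical above 0.5 rad).
Of bar0, bar1, bar2, bar3 only 3 to 4 are there at a start; the rules pass over those that are not, and their reading is None.
At some moment in a run one of rod may be knocked a few centimetres aside while the robot is not near it.
Once in a run the grip may slacken for a moment while it holds something.
It also fails if it takes over 210 s, if anything falls off the work surface, if the arm or the gripper's body presses on something with over 40 N, if the wrist force passes 120 N, or if a joint passes its speed limit or range.

## Working session

There is one attempt and no reset: what is moved stays moved. The work goes in short steps, Python scripts to look and compute and a tool call to move; the robot and the scene stay as the last step left them, time stands still between calls to the robot, and variables do not carry over. Pictures are saved under pics/ and viewed, at most 14 in all, crops included, and the job is handed in when it is done.

Besides the shell and the picture viewer there is one more tool, called as name(argument=value, ...), one argument or row to a line, values as JSON. move_arm: Moves the arm, as the interface text tells. Its arguments: {"type":"object","properties":{"increments":{"type":"array"}},"required":["increments"]}

```bash
ls; mkdir -p pics; cat > h.py <<'E'
import numpy as np, cv2
from rig import bot
def cam(n):
    m=bot.camera_model(n); K=np.array(m["intrinsics"],float); D=np.array(m["D"],float)
    if n=="wrist":
        s=bot.read_state(); T=np.eye(4); T[:3,:3]=np.array(s["tcp_rot"]); T[:3,3]=s["position"]
        return K,D,T@np.array(m["tool_from_camera"])
    R,_=cv2.Rodrigues(np.array(m["rvec"],float)); T=np.eye(4); T[:3,:3]=R; T[:3,3]=np.array(m["tvec"]).ravel()
    return K,D,np.linalg.inv(T)
def world(n,p,C=None):
    T=(C or cam(n))[2]; return np.asarray(p)@T[:3,:3].T+T[:3,3]
def pix(n,uv,depth,C=None):
    C=C or cam(n); uv=np.atleast_2d(uv).astype(float)
    q=cv2.undistortPoints(uv.reshape(-1,1,2),C[0],C[1]).reshape(-1,2)
    return world(n,np.c_[q,np.ones(len(q))]*np.reshape(depth,(-1,1)),C)
def cloud(n,mask,depth,C=None):
    v,u=np.nonzero(mask&(depth>0)); return pix(n,np.c_[u,v],depth[v,u],C)
def shot(n,f=None):
    C=cam(n); im,d=bot.capture(n)
    if f: cv2.imwrite("pics/"+f+".png",im[:,:,::-1])
    return im,d,C
E
python3 - <<'E'
from h import *
np.set_printoptions(precision=3,suppress=True)
s=bot.read_state(); print(s["position"],s["tcp_rot"])
for n in("top","side"):
    im,d,C=shot(n,n+"0"); print(n,C[2])
    for l in["mould_bank","mouth0","mouth1","mouth2","mouth3","bar0","bar1","bar2","bar3","rod_grip","rod","mat_board","rack_bed","cork_dish","lighter","flux_jar"]:
        r=bot.spot_in(l,n)
        print(l,[(round(x["conf"],2),world(n,x["at"],C)) for x in r[:3]])
E
```

```text
pics
[ 0.261 -0.567  0.222] [[ 0.908  0.419 -0.001]
 [ 0.419 -0.908  0.002]
 [ 0.    -0.002 -1.   ]]
top [[ 0.016 -0.988  0.156  0.414]
 [-1.    -0.017 -0.007 -0.005]
 [ 0.01  -0.156 -0.988  1.4  ]
 [ 0.     0.     0.     1.   ]]
mould_bank [(0.78, array([0.55 , 0.076, 0.044])), (0.63, array([ 0.639, -0.011,  0.066]))]
mouth0 [(0.82, array([0.552, 0.079, 0.045])), (0.65, array([ 0.53 , -0.345,  0.034]))]
mouth1 [(0.82, array([0.552, 0.079, 0.045])), (0.65, array([ 0.53 , -0.345,  0.034]))]
mouth2 [(0.82, array([0.552, 0.079, 0.045])), (0.65, array([ 0.53 , -0.345,  0.034]))]
mouth3 [(0.82, array([0.552, 0.079, 0.045])), (0.65, array([ 0.53 , -0.345,  0.034]))]
bar0 [(0.51, array([ 0.524, -0.001,  0.069])), (0.49, array([0.462, 0.003, 0.069])), (0.4, array([ 0.638, -0.007,  0.067]))]
bar1 [(0.51, array([ 0.524, -0.001,  0.069])), (0.49, array([0.462, 0.003, 0.069])), (0.4, array([ 0.638, -0.007,  0.067]))]
bar2 [(0.51, array([ 0.524, -0.001,  0.069])), (0.49, array([0.462, 0.003, 0.069])), (0.4, array([ 0.638, -0.007,  0.067]))]
bar3 [(0.51, array([ 0.524, -0.001,  0.069])), (0.49, ar
[... 1092 characters left out ...]
rray([0.641, 0.002, 0.072])), (0.42, array([0.461, 0.018, 0.066]))]
bar1 [(0.59, array([0.641, 0.002, 0.072])), (0.42, array([0.461, 0.018, 0.066]))]
bar2 [(0.59, array([0.641, 0.002, 0.072])), (0.42, array([0.461, 0.018, 0.066]))]
bar3 [(0.59, array([0.641, 0.002, 0.072])), (0.42, array([0.461, 0.018, 0.066]))]
rod_grip [(0.48, array([ 0.532, -0.338,  0.028]))]
rod [(0.69, array([ 0.53 , -0.343,  0.028]))]
mat_board [(0.69, array([ 0.521, -0.313,  0.01 ])), (0.69, array([ 0.639, -0.004,  0.069])), (0.28, array([0.466, 0.017, 0.066]))]
rack_bed [(0.98, array([0.5  , 0.385, 0.049]))]
cork_dish [(0.73, array([ 0.767, -0.06 ,  0.012]))]
lighter [(0.64, array([0.727, 0.206, 0.011]))]
flux_jar []
```

View pics/top0.png

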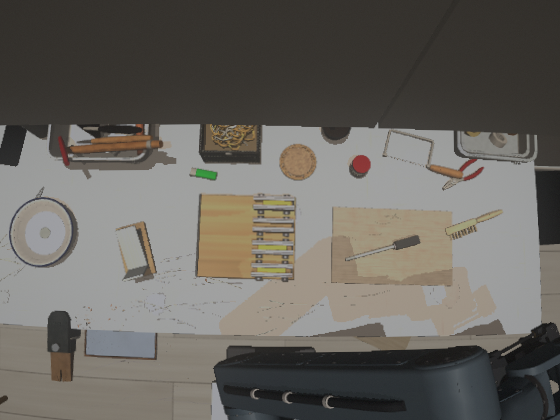

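```bash
cat > fit.py <<'E'
from h import *
np.set_printoptions(precision=4,suppress=True)
im,d,C=shot("top")
h,w=d.shape; v,u=np.mgrid[0:h,0:w]
P=pix("top",np.c_[u.ravel(),v.ravel()],d.ravel(),C).reshape(h,w,3)
def rect(m):
    p=P[m][:,:2]; r=cv2.minAreaRect((p*1000).astype(np.float32)); return np.array(r[0])/1000,r[1],r[2]
ok=d>0
# tubes tops z~.076, base 0.045
reg=ok&(P[...,0]>.38)&(P[...,0]<.72)&(P[...,1]>-.12)&(P[...,1]<.24)
z=P[...,2]
def clean(m): 
    n,l,s,c=cv2.connectedComponentsWithStats(cv2.morphologyEx(m.astype(np.uint8),cv2.MORPH_OPEN,np.ones((3,3))),connectivity=4); 
    return [(l==i) for i in np.argsort(-s[1:,4])+1 if s[i,4]>60]
for c in clean(reg&(z>.036))[:1]: print("bank",c.sum(),rect(c),np.percentile(z[c],[5,30,50,90]))
for c in clean(reg&(z>.062))[:6]: print("tube",c.sum(),rect(c),z[c].mean())
mk=bot.trace("rod","top")[0]["mask"]
print("rod",mk.sum(),rect(mk&ok)); mk=bot.trace("rack_bed","top")[0]["mask"]
print("rack",rect(mk&ok)); p=P[mk&ok]; print(np.linalg.lstsq(np.c_[p[:,:2],np.ones(len(p))],p[:,2],rcond=None)[0],p.min(0),p.max(0))
mk=bot.trace("mat_board","top")[0]["mask"]; print("mat",rect(mk&ok),np.median(P[mk&ok],0))
E
python3 fit.py
```

```text
bank 45464 (array([0.6246, 0.06  ]), (359.9957580566406, 3.7985711097717285), 89.98892974853516) [0.7991 0.9146 0.9738 1.0533]
tube 45464 (array([0.6246, 0.06  ]), (359.9957580566406, 3.7985711097717285), 89.98892974853516) 0.9567365045451675
tube 490 (array([ 0.6383, -0.0017]), (108.1934814453125, 35.97449493408203), 89.5578842163086) 0.0725932204496308
tube 485 (array([ 0.5208, -0.0001]), (108.16776275634766, 34.631263732910156), 89.69068908691406) 0.07292032475730328
tube 466 (array([ 0.4606, -0.0008]), (34.38554000854492, 107.63967895507812), 0.8757341504096985) 0.0726310952448068
tube 180 (array([ 0.5906, -0.0011]), (109.44416046142578, 11.495469093322754), 89.64434051513672) 0.07451716926326155
tube 102 (array([ 0.5659, -0.0255]), (55.895511627197266, 11.00750732421875), 89.68927764892578) 0.07404660465354977
rod 261 (array([ 0.5212, -0.3087]), (23.129417419433594, 202.893310546875), 17.20170021057129)
rack (array([0.4985, 0.3924]), (154.96987915039062, 84.6597900390625), 16.395626068115234)
[-0.0155 -0.1049  0.1011] [ 0.4206  0.3317 -0.0074] [0.5726 0.4413 0.1104]
mat (array([ 0.532, -0.34 ]), (346.5956726074219, 213.9582061767578), 89.38348388671875) [ 0.5308 -0.3331  0.0078]
```

move_arm(
  increments=[
    {"xyz": [33, -8, -4]},
    {"xyz": [33, -8, -4]},
    {"xyz": [33, -8, -4]},
    {"xyz": [33, -8, -4]},
    {"xyz": [33, -8, -4]},
  ],
)

```text
schema error: expected keys xyz, roll, grip
```

move_arm(
  increments=[
    {"xyz": [33, -8, -4]},
    {"xyz": [33, -8, -4]},
    {"xyz": [33, -8, -4]},
    {"xyz": [33, -8, -4]},
    {"xyz": [33, -8, -4]},
  ],
)

```text
schema error: expected keys xyz, roll, grip
```

move_arm(
  increments=[
    {"xyz": [0, 0, 0], "roll": -0.12},
    {"xyz": [0, 0, 0], "roll": -0.12},
    {"xyz": [0, 0, 0], "roll": -0.12},
    {"xyz": [0, 0, 0], "roll": -0.12},
    {"xyz": [0, 0, 0], "roll": -0.12},
  ],
)

```text
schema error: expected keys xyz, roll, grip
```

move_arm(
  increments=[
    {"xyz": [0, 0, 0], "roll": -0.12},
    {"xyz": [0, 0, 0], "roll": -0.12},
    {"xyz": [0, 0, 0], "roll": -0.12},
    {"xyz": [0, 0, 0], "roll": -0.12},
    {"xyz": [0, 0, 0], "roll": -0.12},
  ],
)

```text
schema error: expected keys xyz, roll, grip
```

move_arm(
  increments=[
    {"xyz": [0, 0, 0], "roll": -0.12},
    {"xyz": [0, 0, 0], "roll": -0.12},
    {"xyz": [0, 0, 0]},
  ],
)

```text
schema error: expected keys xyz, roll, grip
```

```bash
cat > rod.py <<'E'
from h import *
import sys
np.set_printoptions(precision=4,suppress=True)
s=bot.read_state(); print(s["position"],np.array(s["tcp_rot"])[:,0],s["time_s"])
im,d,C=shot("wrist",sys.argv[1]); print(C[2])
for l in("rod","rod_grip"):
    r=bot.spot_in(l,"wrist"); print(l,[(x["conf"],world("wrist",x["at"],C)) for x in r[:2]])
m=bot.trace("rod","wrist")[0]["mask"]; p=cloud("wrist",m,d,C); 
q=p[(p[:,2]>.022)&(p[:,2]<.045)]; print("handle",len(q),q.mean(0),cv2.minAreaRect((q[:,:2]*1000).astype(np.float32)))
q=p[p[:,2]>.026];print("top",np.median(q,0),cv2.minAreaRect((q[:,:2]*1000).astype(np.float32)))
q=p[p[:,2]>.014]; print("all",cv2.minAreaRect((q[:,:2]*1000).astype(np.float32)),np.linalg.svd(q[:,:2]-q[:,:2].mean(0),full_matrices=False)[2][0])
E
python3 rod.py w1
```

```text
[ 0.2616 -0.5676  0.2226] [ 0.9082  0.4185 -0.    ] 1.9
[[ 0.4192 -0.8666 -0.2708  0.3365]
 [-0.9079 -0.4001 -0.125  -0.5329]
 [-0.      0.2983 -0.9545  0.3848]
 [ 0.      0.      0.      1.    ]]
rod []
rod_grip []Traceback (most recent call last):
  File "rod.py", line 8, in <module>
    m=bot.trace("rod","wrist")[0]["mask"]; p=cloud("wrist",m,d,C);
      ~~~~~~~~~~~~~~~~~~~~~~~~^^^
IndexError: list index out of range
```

move_arm(
  increments=[
    {"xyz": [33, -8, -4], "roll": 0, "grip": 100},
    {"xyz": [33, -8, -4], "roll": 0, "grip": 100},
    {"xyz": [33, -8, -4], "roll": 0, "grip": 100},
    {"xyz": [33, -8, -4], "roll": 0, "grip": 100},
    {"xyz": [33, -8, -4], "roll": 0, "grip": 100},
  ],
)

```text
time_s: 2.52
position: [0.3957, -0.4612, 0.2428]
tcp_rot: [[0.908, 0.418, 0.0], [0.418, -0.908, -0.0], [0.0, 0.0, -1.0]]
force: [0.5, -1.6, -0.7]
opening: 0.999
grasp_force: 0.0
```

move_arm(
  increments=[
    {"xyz": [33, -8, -4], "roll": 0, "grip": 100},
    {"xyz": [33, -8, -4], "roll": 0, "grip": 100},
    {"xyz": [33, -8, -4], "roll": 0, "grip": 100},
    {"xyz": [33, -8, -4], "roll": 0, "grip": 100},
    {"xyz": [33, -8, -4], "roll": 0, "grip": 100},
  ],
)

```text
time_s: 2.93
position: [0.529, -0.3556, 0.2629]
tcp_rot: [[0.908, 0.419, 0.0], [0.419, -0.908, -0.0], [-0.0, 0.0, -1.0]]
force: [0.9, -0.0, -0.0]
opening: 1.003
grasp_force: 0.0
```

move_arm(
  increments=[
    {"xyz": [0, 0, 0], "roll": -0.12, "grip": 100},
    {"xyz": [0, 0, 0], "roll": -0.12, "grip": 100},
    {"xyz": [0, 0, 0], "roll": -0.12, "grip": 100},
    {"xyz": [0, 0, 0], "roll": -0.12, "grip": 100},
    {"xyz": [0, 0, 0], "roll": -0.12, "grip": 100},
  ],
)

```text
time_s: 3.35
position: [0.528, -0.3566, 0.2625]
tcp_rot: [[0.508, 0.862, -0.0], [0.862, -0.508, 0.0], [-0.0, -0.0, -1.0]]
force: [-0.2, 0.1, -1.1]
opening: 0.999
grasp_force: 0.0
```

move_arm(
  increments=[
    {"xyz": [0, 0, 0], "roll": -0.12, "grip": 100},
    {"xyz": [0, 0, 0], "roll": -0.12, "grip": 100},
    {"xyz": [0, 0, 0], "roll": -0.12, "grip": 100},
    {"xyz": [0, 0, 0], "roll": -0.12, "grip": 100},
    {"xyz": [0, 0, 0], "roll": -0.12, "grip": 100},
  ],
)

```text
time_s: 3.77
position: [0.5278, -0.3568, 0.2625]
tcp_rot: [[-0.067, 0.998, -0.0], [0.998, 0.067, 0.0], [0.0, -0.0, -1.0]]
force: [-0.0, 0.6, 0.4]
opening: 0.997
grasp_force: 0.0
```

move_arm(
  increments=[
    {"xyz": [0, 0, 0], "roll": -0.12, "grip": 100},
    {"xyz": [0, 0, 0], "roll": -0.12, "grip": 100},
    {"xyz": [0, 0, 0], "roll": 0, "grip": 100},
  ],
)

```text
time_s: 4.02
position: [0.5278, -0.3568, 0.2625]
tcp_rot: [[-0.298, 0.954, -0.0], [0.954, 0.298, 0.0], [0.0, -0.0, -1.0]]
force: [0.0, -0.3, -0.7]
opening: 1.0
grasp_force: 0.0
```

```bash
python3 rod.py w1
```

```text
[ 0.5278 -0.3568  0.2625] [-0.2984  0.9544  0.0001] 4.0167
[[ 0.9542  0.2851  0.0905  0.5029]
 [ 0.2991 -0.9106 -0.2851 -0.2779]
 [ 0.0011  0.2992 -0.9542  0.4248]
 [ 0.      0.      0.      1.    ]]
rod [(0.98, array([ 0.5287, -0.3408,  0.0327]))]
rod_grip [(0.83, array([ 0.5261, -0.3398,  0.0262]))]
handle 2034 [ 0.527  -0.3253  0.0287] ((522.3953857421875, -305.63568115234375), (23.917343139648438, 213.9359130859375), 15.115768432617188)
top [ 0.5397 -0.3704  0.0324] ((522.7135009765625, -306.81341552734375), (23.917343139648438, 211.49606323242188), 15.115768432617188)
all ((522.3953857421875, -305.63568115234375), (23.917343139648438, 213.9359130859375), 15.115768432617188) [ 0.2725 -0.9621]
```

move_arm(
  increments=[
    {"xyz": [0, 0, 0], "roll": 0.035, "grip": 100},
    {"xyz": [-22, 8, 40], "roll": 0, "grip": 70},
    {"xyz": [0, 0, 40], "roll": 0, "grip": 70},
    {"xyz": [0, 0, 40], "roll": 0, "grip": 70},
    {"xyz": [0, 0, 40], "roll": 0, "grip": 70},
  ],
)

```text
time_s: 4.63
position: [0.5403, -0.3745, 0.1055]
tcp_rot: [[-0.261, 0.965, 0.001], [0.965, 0.261, -0.001], [-0.002, 0.001, -1.0]]
force: [-0.4, -0.2, 0.2]
opening: 0.779
grasp_force: 0.0
```

move_arm(
  increments=[
    {"xyz": [0, 0, 35], "roll": 0, "grip": 70},
    {"xyz": [0, 0, 30], "roll": 0, "grip": 70},
    {"xyz": [0, 0, 17], "roll": 0, "grip": 70},
    {"xyz": [0, 0, 7], "roll": 0, "grip": 70},
    {"xyz": [0, 0, 0], "roll": 0, "grip": 70},
  ],
)

```text
time_s: 5.05
position: [0.539, -0.3732, 0.0155]
tcp_rot: [[-0.262, 0.965, -0.003], [0.965, 0.262, 0.003], [0.003, -0.002, -1.0]]
force: [0.2, 1.6, 0.1]
opening: 0.698
grasp_force: 0.0
```

```bash
python3 rod.py w2
```

```text
[ 0.539  -0.3732  0.0155] [-0.2618  0.9651  0.0033] 5.05
[[ 0.9649  0.251   0.077   0.5176]
 [ 0.2625 -0.9216 -0.2858 -0.2938]
 [-0.0007  0.296  -0.9552  0.1781]
 [ 0.      0.      0.      1.    ]]
rod [(0.68, array([ 0.528 , -0.3396,  0.0316]))]
rod_grip [(0.71, array([ 0.528 , -0.3399,  0.0282]))]
handle 8850 [ 0.5293 -0.3335  0.0286] ((528.5341186523438, -331.0841064453125), (24.01861572265625, 161.24098205566406), 16.089866638183594)
top [ 0.5378 -0.3608  0.0324] ((528.7296752929688, -331.7619323730469), (24.01861572265625, 159.8300323486328), 16.089866638183594)
all ((528.5155029296875, -330.874267578125), (24.0408992767334, 161.6365203857422), 16.016399383544922) [ 0.2746 -0.9616]
```

move_arm(
  increments=[
    {"xyz": [-1, 1, 0], "roll": -0.015, "grip": 0},
    {"xyz": [0, 0, 1], "roll": 0, "grip": 0},
    {"xyz": [0, 0, 0], "roll": 0, "grip": 0},
    {"xyz": [0, 0, 0], "roll": 0, "grip": 0},
    {"xyz": [0, 0, 0], "roll": 0, "grip": 0},
  ],
)

```text
time_s: 5.67
position: [0.5412, -0.3748, 0.0169]
tcp_rot: [[-0.277, 0.961, 0.0], [0.961, 0.277, -0.0], [-0.0, 0.0, -1.0]]
force: [-0.2, -0.0, -0.6]
opening: 0.408
grasp_force: 0.0
```

move_arm(
  increments=[
    {"xyz": [0, 0, 0], "roll": 0, "grip": 0},
    {"xyz": [0, 0, 0], "roll": 0, "grip": 0},
    {"xyz": [0, 0, 0], "roll": 0, "grip": 0},
  ],
)

```text
time_s: 5.92
position: [0.5411, -0.3747, 0.0166]
tcp_rot: [[-0.277, 0.961, -0.0], [0.961, 0.277, 0.0], [0.0, -0.0, -1.0]]
force: [0.2, -0.1, 0.4]
opening: 0.275
grasp_force: 30.0
```

move_arm(
  increments=[
    {"xyz": [0, 0, -15], "roll": 0, "grip": 0},
    {"xyz": [0, 0, -30], "roll": 0, "grip": 0},
    {"xyz": [0, 0, -40], "roll": 0, "grip": 0},
    {"xyz": [0, 0, -40], "roll": 0, "grip": 0},
    {"xyz": [0, 0, -40], "roll": 0, "grip": 0},
  ],
)

```text
time_s: 6.33
position: [0.5403, -0.3739, 0.1819]
tcp_rot: [[-0.277, 0.961, -0.002], [0.961, 0.277, 0.002], [0.003, -0.002, -1.0]]
force: [1.8, -1.2, -3.6]
opening: 0.272
grasp_force: 30.0
```

move_arm(
  increments=[
    {"xyz": [0, 0, -40], "roll": 0, "grip": 0},
    {"xyz": [0, 0, -35], "roll": 0.094, "grip": 0},
    {"xyz": [0, 0, 0], "roll": 0.094, "grip": 0},
    {"xyz": [0, 0, 0], "roll": 0.093, "grip": 0},
    {"xyz": [30, 9, 0], "roll": 0, "grip": 0},
  ],
)

```text
time_s: 6.75
position: [0.5489, -0.3501, 0.2569]
tcp_rot: [[0.008, 1.0, 0.0], [1.0, -0.008, -0.006], [-0.006, 0.0, -1.0]]
force: [0.8, 0.6, -2.7]
opening: 0.272
grasp_force: 30.0
```

move_arm(
  increments=[
    {"xyz": [40, 0, 0], "roll": 0, "grip": 0},
    {"xyz": [40, 0, 0], "roll": 0, "grip": 0},
    {"xyz": [40, 0, 0], "roll": 0, "grip": 0},
    {"xyz": [40, 0, 0], "roll": 0, "grip": 0},
    {"xyz": [40, 0, 0], "roll": 0, "grip": 0},
  ],
)

```text
time_s: 7.17
position: [0.549, -0.1426, 0.2556]
tcp_rot: [[0.001, 1.0, -0.002], [1.0, -0.001, 0.001], [0.001, -0.002, -1.0]]
force: [0.6, 0.7, -2.8]
opening: 0.272
grasp_force: 30.0
```

move_arm(
  increments=[
    {"xyz": [40, 0, 0], "roll": 0, "grip": 0},
    {"xyz": [25, 0, 0], "roll": 0, "grip": 0},
    {"xyz": [0, 0, 0], "roll": 0, "grip": 0},
    {"xyz": [0, 0, 0], "roll": 0, "grip": 0},
  ],
)

```text
time_s: 7.5
position: [0.5494, -0.078, 0.256]
tcp_rot: [[-0.003, 1.0, -0.002], [1.0, 0.003, 0.0], [0.0, -0.002, -1.0]]
force: [0.5, -0.7, -2.8]
opening: 0.272
grasp_force: 30.0
```

```bash
cat > t.py <<'E'
from h import *
np.set_printoptions(precision=4,suppress=True)
s=bot.read_state(); print(s["position"],np.array(s["tcp_rot"])[:,0],s["time_s"],s["opening"])
im,d,C=shot("wrist","w3"); print(C[0],C[2][:3,3])
h,w=d.shape; v,u=np.mgrid[0:h,0:w]
P=pix("wrist",np.c_[u.ravel(),v.ravel()],d.ravel(),C).reshape(h,w,3); np.save("P.npy",P)
z=P[...,2]; ok=d>0
def comps(m,n=8):
    k,l,st,c=cv2.connectedComponentsWithStats(cv2.morphologyEx(m.astype(np.uint8),cv2.MORPH_OPEN,np.ones((3,3))),connectivity=4)
    for i in (np.argsort(-st[1:,4])+1)[:n]:
        q=P[l==i]; print(st[i,4],np.median(q,0),cv2.minAreaRect((q[:,:2]*1000).astype(np.float32)))
print("tubes");comps(ok&(z>.068)&(z<.085))
print("rod");comps(ok&(z>.2)&(z<.3),3)
print("shelf");comps(ok&(z>.038)&(z<.05),3)
m=ok&(z>.2)&(z<.3)&(P[...,1]>-0.02)&(P[...,1]<.12); q=P[m]
if len(q): print(len(q),np.polyfit(q[:,1],q[:,0],1),np.polyfit(q[:,1],q[:,2],1),q.max(0),q.min(0))
E
python3 t.py
```

```text
[ 0.5494 -0.078   0.256 ] [-0.0034  1.      0.0001] 7.5 0.272014810878363
[[336.4658   0.     278.6455]
 [  0.     336.4658 208.1583]
 [  0.       0.       1.    ]] [0.5492 0.0047 0.4183]
tubes
3674 [ 0.6388 -0.003   0.0756] ((638.4358520507812, -2.5863189697265625), (110.21035766601562, 35.71833801269531), 89.71798706054688)
3580 [0.4585 0.0039 0.0755] ((458.7062072753906, -0.4608955383300781), (109.58637237548828, 36.071956634521484), 89.57657623291016)
3516 [0.5181 0.001  0.0756] ((518.1051635742188, -1.0798568725585938), (110.56991577148438, 35.131622314453125), 89.56122589111328)
2702 [0.5776 0.0005 0.076 ] ((578.6482543945312, -1.8631515502929688), (110.5368423461914, 35.39284896850586), 89.31502532958984)
720 [0.7654 0.0705 0.0766] ((765.2821044921875, 71.0350570678711), (6.093794822692871, 62.608882904052734), 3.305393934249878)
191 [0.8032 0.0973 0.0788] ((806.4110107421875, 95.83561706542969), (20.116788864135742, 16.776792526245117), 7.086617946624756)
31 [ 0.8647 -0.1634  0.0753] ((865.034423828125, -163.4190216064453), (4.752906799316406, 5.947608947753906), 23.319055557
[... 193 characters left out ...]
22.083213806152344), (134.7864532470703, 46.542720794677734), 80.3988265991211)
532 [ 0.5495 -0.1081  0.2718] ((549.4866333007812, -108.43072509765625), (23.7459716796875, 8.765670776367188), 0.8806636333465576)
shelf
9110 [0.6077 0.0628 0.0452] ((612.0069580078125, 21.469505310058594), (102.29607391357422, 166.42147827148438), 0.8592846989631653)
7495 [0.487  0.0696 0.0451] ((486.99774169921875, 22.155689239501953), (164.606201171875, 101.32203674316406), 89.68444061279297)
1398 [ 0.8607 -0.1675  0.0457] ((862.9513549804688, -171.5988006591797), (74.04337310791016, 51.85328674316406), 59.250553131103516)
3236 [-0.0016  0.5492] [0.     0.2634] [0.5537 0.0468 0.2665] [ 0.5446 -0.02    0.2587]
```

View pics/w3.png

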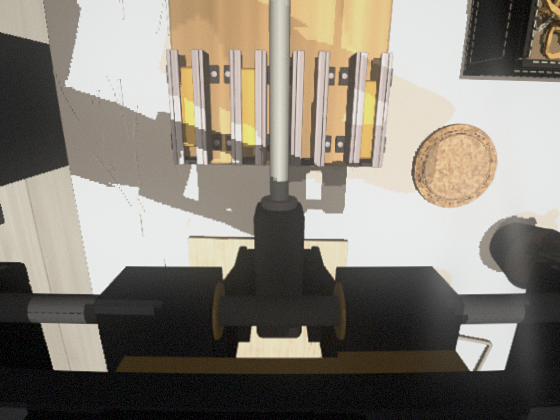

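move_arm(
  increments=[
    {"xyz": [-30, 17, 0], "roll": 0.01, "grip": 0},
    {"xyz": [-40, 17, 0], "roll": 0, "grip": 0},
    {"xyz": [-40, 18, 0], "roll": 0, "grip": 0},
    {"xyz": [-40, 18, 0], "roll": 0, "grip": 0},
    {"xyz": [-39, 18, 0], "roll": 0, "grip": 0},
  ],
)

```text
time_s: 7.97
position: [0.6334, -0.2665, 0.256]
tcp_rot: [[0.012, 1.0, -0.001], [1.0, -0.012, -0.0], [-0.0, -0.001, -1.0]]
force: [0.8, 1.0, -2.8]
opening: 0.273
grasp_force: 30.0
```

move_arm(
  increments=[
    {"xyz": [0, 0, 35], "roll": 0, "grip": 0},
    {"xyz": [0, 0, 40], "roll": 0, "grip": 0},
    {"xyz": [0, 0, 40], "roll": 0, "grip": 0},
    {"xyz": [0, 0, 40], "roll": 0, "grip": 0},
    {"xyz": [0, 0, 30], "roll": 0, "grip": 0},
  ],
)

```text
time_s: 8.38
position: [0.6312, -0.2641, 0.0671]
tcp_rot: [[0.013, 1.0, -0.004], [1.0, -0.013, 0.002], [0.002, -0.004, -1.0]]
force: [0.0, -0.3, -2.3]
opening: 0.275
grasp_force: 30.0
```

move_arm(
  increments=[
    {"xyz": [0, 0, 17], "roll": 0, "grip": 0},
    {"xyz": [0, 0, 0], "roll": 0, "grip": 0},
    {"xyz": [0, 0, 0], "roll": 0, "grip": 0},
    {"xyz": [0, 0, 0], "roll": 0, "grip": 0},
  ],
)

```text
time_s: 8.72
position: [0.6346, -0.2645, 0.0558]
tcp_rot: [[0.011, 1.0, 0.002], [1.0, -0.011, -0.002], [-0.002, 0.002, -1.0]]
force: [0.9, 0.1, -3.1]
opening: 0.274
grasp_force: 30.0
```

```bash
cat > s.py <<'E'
from h import *
import sys
np.set_printoptions(precision=4,suppress=True)
s=bot.read_state(); print(s["position"],np.array(s["tcp_rot"])[:,0],s["time_s"],s["opening"])
im,d,C=shot("side"); c=im[150:390,100:460] if len(sys.argv)<3 else im
cv2.imwrite("pics/%s.png"%sys.argv[1],cv2.resize(c,None,fx=2,fy=2)[:,:,::-1])
P=cloud("side",np.ones(d.shape,bool),d,C)
# shaft points in front of the mouth
p=P[(abs(P[:,0]-s["position"][0])<.02)&(P[:,1]<-.06)&(P[:,1]>-.21)&(P[:,2]>.04)&(P[:,2]<.085)]
print(len(p)); 
if len(p)>5: print(p.max(0),p.min(0),np.polyfit(p[:,1],p[:,0],1),np.polyfit(p[:,1],p[:,2],1))
for l in ("rod",):
    m=bot.trace(l,"side")
    if m:
        q=cloud("side",m[0]["mask"],d,C); print(l,m[0]["conf"],len(q),q[np.argmax(q[:,1])],np.percentile(q,[2,50,98],axis=0))
E
python3 s.py s1
```

```text
[ 0.6346 -0.2645  0.0558] [ 0.0113  0.9999 -0.0017] 8.7167 0.2742809606970124
81
[ 0.6513 -0.0602  0.0718] [ 0.6304 -0.207   0.0558] [0.0247 0.6392] [0.0042 0.0624]
rod 0.73 175 [ 0.6362 -0.0847  0.0628] [[ 0.6219 -0.2815  0.0253]
 [ 0.6347 -0.2247  0.0634]
 [ 0.658  -0.0937  0.074 ]]
```

move_arm(
  increments=[
    {"xyz": [0, 1, 1.5], "roll": 0, "grip": 0},
    {"xyz": [10, 0, 0], "roll": 0, "grip": 0},
    {"xyz": [10, 0, 0], "roll": 0, "grip": 0},
    {"xyz": [10, 0, 0], "roll": 0, "grip": 0},
    {"xyz": [10, 0, 0], "roll": 0, "grip": 0},
  ],
)

```text
time_s: 9.23
position: [0.6351, -0.2215, 0.0535]
tcp_rot: [[0.009, 1.0, 0.0], [1.0, -0.009, -0.001], [-0.001, 0.0, -1.0]]
force: [-0.1, -2.1, -3.3]
opening: 0.276
grasp_force: 30.0
```

move_arm(
  increments=[
    {"xyz": [10, 0, 0], "roll": 0, "grip": 0},
    {"xyz": [10, 0, 0], "roll": 0, "grip": 0},
    {"xyz": [10, 0, 0], "roll": 0, "grip": 0},
  ],
)

```text
time_s: 9.48
position: [0.6355, -0.1916, 0.0533]
tcp_rot: [[0.01, 1.0, 0.0], [1.0, -0.01, -0.001], [-0.001, 0.0, -1.0]]
force: [0.4, -2.2, -2.3]
opening: 0.271
grasp_force: 30.0
```

move_arm(
  increments=[
    {"xyz": [12, 0, 0], "roll": 0, "grip": 0},
    {"xyz": [12, 0, 0], "roll": 0, "grip": 0},
    {"xyz": [12, 0, 0], "roll": 0, "grip": 0},
    {"xyz": [12, 0, 0], "roll": 0, "grip": 0},
    {"xyz": [12, 0, 0], "roll": 0, "grip": 0},
  ],
)

```text
time_s: 9.9
position: [0.6359, -0.1312, 0.0531]
tcp_rot: [[0.01, 1.0, -0.0], [1.0, -0.01, 0.0], [0.0, -0.0, -1.0]]
force: [-0.5, -3.1, -2.5]
opening: 0.273
grasp_force: 30.0
```

move_arm(
  increments=[
    {"xyz": [12, 0, 0], "roll": 0, "grip": 0},
    {"xyz": [8, 0, 0], "roll": 0, "grip": 0},
    {"xyz": [4, 0, 0], "roll": 0, "grip": 0},
    {"xyz": [0, 0, 0], "roll": 0, "grip": 0},
    {"xyz": [0, 0, 0], "roll": 0, "grip": 0},
  ],
)

```text
time_s: 10.32
position: [0.6359, -0.1078, 0.0529]
tcp_rot: [[0.01, 1.0, -0.001], [1.0, -0.01, 0.001], [0.001, -0.001, -1.0]]
force: [0.6, -0.1, -2.4]
opening: 0.273
grasp_force: 30.0
```

```bash
python3 s.py s2
```

```text
[ 0.6359 -0.1078  0.0529] [0.0097 1.     0.0009] 10.3167 0.27276991391056005
167
[ 0.6555 -0.0624  0.0841] [ 0.616  -0.1412  0.0416] [-0.1039  0.6245] [-0.1082  0.0556]
rod 0.66 70 [0.6362 0.057  0.0627] [[ 0.6241 -0.1093  0.0523]
 [ 0.6331 -0.083   0.0668]
 [ 0.6451  0.0066  0.0712]]
```

View pics/s2.png

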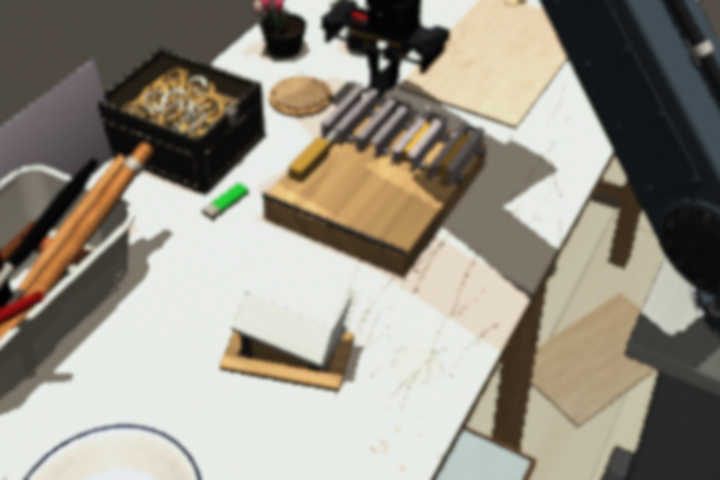

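move_arm(
  increments=[
    {"xyz": [-25, 0, 0], "roll": 0, "grip": 0},
    {"xyz": [-35, 0, 0], "roll": 0, "grip": 0},
    {"xyz": [-40, 0, 0], "roll": 0, "grip": 0},
    {"xyz": [-40, 0, 0], "roll": 0, "grip": 0},
    {"xyz": [-16, 0, -1], "roll": 0, "grip": 0},
  ],
)

```text
time_s: 10.83
position: [0.6349, -0.2715, 0.0543]
tcp_rot: [[0.014, 1.0, 0.003], [1.0, -0.014, -0.004], [-0.004, 0.003, -1.0]]
force: [0.9, 0.2, -3.1]
opening: 0.268
grasp_force: 30.0
```

move_arm(
  increments=[
    {"xyz": [0, -20, 0], "roll": 0, "grip": 0},
    {"xyz": [0, -40, 0], "roll": 0, "grip": 0},
    {"xyz": [0, -40, 0], "roll": 0, "grip": 0},
    {"xyz": [0, -19, 0], "roll": 0, "grip": 0},
    {"xyz": [0, 0, 0], "roll": 0, "grip": 0},
  ],
)

```text
time_s: 11.25
position: [0.5092, -0.2615, 0.0534]
tcp_rot: [[0.013, 1.0, -0.008], [1.0, -0.013, 0.006], [0.006, -0.008, -1.0]]
force: [-0.9, 0.1, -2.9]
opening: 0.275
grasp_force: 30.0
```

move_arm(
  increments=[
    {"xyz": [0, 0, 0], "roll": 0, "grip": 0},
    {"xyz": [0, 0, 0], "roll": 0, "grip": 0},
  ],
)

```text
time_s: 11.42
position: [0.5169, -0.2645, 0.0545]
tcp_rot: [[0.011, 1.0, 0.002], [1.0, -0.011, -0.001], [-0.001, 0.002, -1.0]]
force: [-0.6, 0.1, -2.7]
opening: 0.273
grasp_force: 30.0
```

```bash
python3 s.py s3
```

```text
[ 0.5169 -0.2645  0.0545] [ 0.011   0.9999 -0.0014] 11.4167 0.27342858555052496
83
[ 0.525  -0.0823  0.0672] [ 0.5137 -0.2062  0.053 ] [0.012 0.52 ] [-0.0037  0.06  ]
rod 0.65 191 [0.6435 0.1548 0.068 ] [[0.6265 0.0807 0.0532]
 [0.6348 0.1193 0.0671]
 [0.6479 0.1533 0.0717]]
```

move_arm(
  increments=[
    {"xyz": [10, -1, 0], "roll": 0, "grip": 0},
    {"xyz": [10, 0, 0], "roll": 0, "grip": 0},
    {"xyz": [10, 0, 0], "roll": 0, "grip": 0},
    {"xyz": [12, 0, 0], "roll": 0, "grip": 0},
    {"xyz": [12, 0, 0], "roll": 0, "grip": 0},
  ],
)

```text
time_s: 11.93
position: [0.5156, -0.2085, 0.0542]
tcp_rot: [[0.009, 1.0, 0.001], [1.0, -0.009, -0.002], [-0.002, 0.001, -1.0]]
force: [-0.6, -2.9, -3.4]
opening: 0.271
grasp_force: 30.0
```

move_arm(
  increments=[
    {"xyz": [12, 0, 0], "roll": 0, "grip": 0},
    {"xyz": [12, 0, 0], "roll": 0, "grip": 0},
    {"xyz": [12, 0, 0], "roll": 0, "grip": 0},
    {"xyz": [12, 0, 0], "roll": 0, "grip": 0},
    {"xyz": [12, 0, 0], "roll": 0, "grip": 0},
  ],
)

```text
time_s: 12.35
position: [0.5158, -0.1482, 0.0542]
tcp_rot: [[0.01, 1.0, 0.0], [1.0, -0.01, -0.0], [-0.0, 0.0, -1.0]]
force: [0.7, -2.6, -3.4]
opening: 0.275
grasp_force: 30.0
```

move_arm(
  increments=[
    {"xyz": [12, 0, 0], "roll": 0, "grip": 0},
    {"xyz": [12, 0, 0], "roll": 0, "grip": 0},
    {"xyz": [12, 0, 0], "roll": 0, "grip": 0},
    {"xyz": [6, 0, 0], "roll": 0, "grip": 0},
    {"xyz": [0, 0, 0], "roll": 0, "grip": 0},
  ],
)

```text
time_s: 12.77
position: [0.5153, -0.1051, 0.0539]
tcp_rot: [[0.009, 1.0, -0.002], [1.0, -0.009, 0.002], [0.002, -0.002, -1.0]]
force: [0.5, 1.1, -3.3]
opening: 0.27
grasp_force: 30.0
```

```bash
python3 s.py s4; cat > bars.py <<'E'
from h import *
np.set_printoptions(precision=4,suppress=True)
im,d,C=shot("top")
h,w=d.shape; v,u=np.mgrid[0:h,0:w]
P=pix("top",np.c_[u.ravel(),v.ravel()],d.ravel(),C).reshape(h,w,3); z=P[...,2]
m=(d>0)&(z>.058)&(z<.085)&(P[...,0]>.42)&(P[...,0]<.68)&(P[...,1]>.056)&(P[...,1]<.195)
k,l,st,c=cv2.connectedComponentsWithStats(m.astype(np.uint8),connectivity=4)
for i in (np.argsort(-st[1:,4])+1)[:4]:
    q=P[l==i]; print(st[i,4],np.median(q,0),cv2.minAreaRect((q[:,:2]*1000).astype(np.float32)))
E
python3 bars.py
```

```text
[ 0.5153 -0.1051  0.0539] [0.0086 1.     0.0017] 12.7667 0.270454826237437
170
[ 0.5348 -0.0624  0.0848] [ 0.4953 -0.1385  0.0498] [-0.1333  0.5019] [-0.098   0.0587]
rod 0.58 127 [ 0.5082 -0.0471  0.0781] [[ 0.5007 -0.1327  0.0499]
 [ 0.514  -0.0883  0.0683]
 [ 0.527  -0.0523  0.0901]]
254 [0.6392 0.1111 0.0672] ((639.89453125, 111.97378540039062), (75.75909423828125, 24.45716667175293), 87.82676696777344)
16 [0.5295 0.0812 0.0683] ((530.4759521484375, 83.2158432006836), (17.813554763793945, 6.322488784790039), 69.04312896728516)
11 [0.522  0.0627 0.0609] ((519.8862915039062, 64.31053161621094), (13.39362907409668, 5.1965508460998535), 88.9632797241211)
```

move_arm(
  increments=[
    {"xyz": [-25, 0, 0], "roll": 0, "grip": 0},
    {"xyz": [-35, 0, 0], "roll": 0, "grip": 0},
    {"xyz": [-40, 0, 0], "roll": 0, "grip": 0},
    {"xyz": [-40, 0, 0], "roll": 0, "grip": 0},
    {"xyz": [-20, 0, 0], "roll": 0, "grip": 0},
  ],
)

```text
time_s: 13.33
position: [0.5155, -0.2734, 0.0544]
tcp_rot: [[0.013, 1.0, 0.003], [1.0, -0.013, -0.004], [-0.004, 0.004, -1.0]]
force: [0.6, -0.3, -2.5]
opening: 0.271
grasp_force: 30.0
```

move_arm(
  increments=[
    {"xyz": [0, -20, 0], "roll": 0, "grip": 0},
    {"xyz": [0, -28, 0], "roll": 0, "grip": 0},
    {"xyz": [0, -11, 0], "roll": 0, "grip": 0},
    {"xyz": [0, 0, 0], "roll": 0, "grip": 0},
    {"xyz": [0, 0, 0], "roll": 0, "grip": 0},
  ],
)

```text
time_s: 13.75
position: [0.4555, -0.2673, 0.0541]
tcp_rot: [[0.012, 1.0, 0.001], [1.0, -0.012, -0.0], [-0.0, 0.001, -1.0]]
force: [0.7, -0.6, -3.5]
opening: 0.273
grasp_force: 30.0
```

move_arm(
  increments=[
    {"xyz": [0, 0, 0], "roll": 0, "grip": 0},
    {"xyz": [0, 0, 0], "roll": 0, "grip": 0},
  ],
)

```text
time_s: 13.92
position: [0.4571, -0.2674, 0.0543]
tcp_rot: [[0.01, 1.0, 0.002], [1.0, -0.01, -0.002], [-0.001, 0.002, -1.0]]
force: [0.3, -0.1, -2.6]
opening: 0.274
grasp_force: 30.0
```

```bash
python3 s.py s5; python3 bars.py
```

```text
[ 0.4571 -0.2674  0.0543] [ 0.0095  1.     -0.0015] 13.9167 0.2740887301426656
81
[ 0.4649 -0.0819  0.066 ] [ 0.4542 -0.2094  0.0535] [0.0113 0.4599] [0.0011 0.0611]
rod 0.75 192 [ 0.4581 -0.0819  0.066 ] [[ 0.447  -0.2925  0.0501]
 [ 0.4576 -0.2327  0.0636]
 [ 0.4691 -0.096   0.0735]]
261 [0.5216 0.1132 0.0679] ((522.4798583984375, 113.57048034667969), (75.29566955566406, 24.49408721923828), 88.68582153320312)
257 [0.6389 0.111  0.0676] ((639.7147216796875, 111.78507232666016), (76.43576049804688, 24.58977508544922), 88.88118743896484)
```

move_arm(
  increments=[
    {"xyz": [12, -0.5, 0], "roll": 0, "grip": 0},
    {"xyz": [10, 0, 0], "roll": 0, "grip": 0},
    {"xyz": [10, 0, 0], "roll": 0, "grip": 0},
    {"xyz": [12, 0, 0], "roll": 0, "grip": 0},
    {"xyz": [12, 0, 0], "roll": 0, "grip": 0},
  ],
)

```text
time_s: 14.48
position: [0.4558, -0.2097, 0.0542]
tcp_rot: [[0.009, 1.0, 0.001], [1.0, -0.009, -0.001], [-0.001, 0.001, -1.0]]
force: [0.8, -2.3, -3.7]
opening: 0.274
grasp_force: 30.0
```

move_arm(
  increments=[
    {"xyz": [12, 0, 0], "roll": 0, "grip": 0},
    {"xyz": [12, 0, 0], "roll": 0, "grip": 0},
    {"xyz": [12, 0, 0], "roll": 0, "grip": 0},
    {"xyz": [12, 0, 0], "roll": 0, "grip": 0},
    {"xyz": [12, 0, 0], "roll": 0, "grip": 0},
  ],
)

```text
time_s: 14.9
position: [0.4563, -0.1497, 0.0542]
tcp_rot: [[0.01, 1.0, 0.0], [1.0, -0.01, -0.0], [-0.0, 0.0, -1.0]]
force: [-0.5, -1.4, -1.8]
opening: 0.27
grasp_force: 30.0
```

move_arm(
  increments=[
    {"xyz": [12, 0, 0], "roll": 0, "grip": 0},
    {"xyz": [12, 0, 0], "roll": 0, "grip": 0},
    {"xyz": [12, 0, 0], "roll": 0, "grip": 0},
    {"xyz": [6, 0, 0], "roll": 0, "grip": 0},
    {"xyz": [0, 0, 0], "roll": 0, "grip": 0},
  ],
)

```text
time_s: 15.32
position: [0.4556, -0.1066, 0.054]
tcp_rot: [[0.008, 1.0, -0.002], [1.0, -0.008, 0.002], [0.002, -0.002, -1.0]]
force: [0.9, -1.1, -4.3]
opening: 0.268
grasp_force: 30.0
```

move_arm(
  increments=[
    {"xyz": [-25, 0, 0], "roll": 0, "grip": 0},
    {"xyz": [-35, 0, 0], "roll": 0, "grip": 0},
    {"xyz": [-40, 0, 0], "roll": 0, "grip": 0},
    {"xyz": [-40, 0, 0], "roll": 0, "grip": 0},
    {"xyz": [-25, 0, 0], "roll": 0, "grip": 0},
  ],
)

```text
time_s: 15.73
position: [0.4557, -0.2781, 0.0542]
tcp_rot: [[0.012, 1.0, 0.002], [1.0, -0.012, -0.003], [-0.002, 0.002, -1.0]]
force: [-0.7, -0.6, -2.0]
opening: 0.275
grasp_force: 30.0
```

```bash
python3 s.py s6; python3 bars.py
```

```text
[ 0.4557 -0.2781  0.0542] [ 0.0121  0.9999 -0.0025] 15.7333 0.2754927835892253
74
[ 0.4637 -0.0986  0.0666] [ 0.4526 -0.2083  0.0535] [0.0143 0.4597] [-0.0091  0.0588]
rod 0.45 209 [ 0.4586 -0.0986  0.0619] [[ 0.4449 -0.3044  0.0084]
 [ 0.4569 -0.242   0.0629]
 [ 0.4832 -0.1052  0.0787]]
272 [0.4621 0.1092 0.0675] ((461.471923828125, 110.4728775024414), (23.82876968383789, 77.36200714111328), 0.7071589231491089)
261 [0.5214 0.1133 0.0678] ((522.32470703125, 113.61260223388672), (24.847423553466797, 75.30520629882812), 0.3263489305973053)
256 [0.6389 0.1113 0.0675] ((639.415283203125, 111.64230346679688), (75.98590850830078, 24.517066955566406), 89.10671997070312)
```

move_arm(
  increments=[
    {"xyz": [-30, 15, 0], "roll": 0, "grip": 0},
    {"xyz": [-35, 20, 0], "roll": 0, "grip": 0},
    {"xyz": [-35, 20, 0], "roll": 0, "grip": 0},
    {"xyz": [-30, 20, 0], "roll": 0, "grip": 0},
    {"xyz": [0, 0, 10], "roll": 0, "grip": 0},
  ],
)

```text
time_s: 16.3
position: [0.5351, -0.4129, 0.0468]
tcp_rot: [[0.011, 1.0, 0.012], [1.0, -0.011, -0.013], [-0.013, 0.012, -1.0]]
force: [1.2, -1.7, -2.1]
opening: 0.273
grasp_force: 30.0
```

move_arm(
  increments=[
    {"xyz": [0, 0, 12], "roll": 0, "grip": 0},
    {"xyz": [0, 0, 8], "roll": 0, "grip": 0},
    {"xyz": [0, 0, 4], "roll": 0, "grip": 0},
    {"xyz": [0, 0, 2.5], "roll": 0, "grip": 0},
    {"xyz": [0, 0, 0], "roll": 0, "grip": 0},
  ],
)

```text
time_s: 16.72
position: [0.5274, -0.4018, 0.0171]
tcp_rot: [[0.009, 1.0, -0.003], [1.0, -0.009, 0.004], [0.003, -0.003, -1.0]]
force: [-0.8, -0.3, -2.8]
opening: 0.277
grasp_force: 30.0
```

move_arm(
  increments=[
    {"xyz": [0, 0, 0], "roll": 0, "grip": 0},
    {"xyz": [0, 0, 0], "roll": 0, "grip": 0},
  ],
)

```text
time_s: 16.88
position: [0.5288, -0.4041, 0.0178]
tcp_rot: [[0.009, 1.0, 0.0], [1.0, -0.009, -0.0], [-0.0, 0.0, -1.0]]
force: [-0.2, -0.6, -1.8]
opening: 0.275
grasp_force: 30.0
```

move_arm(
  increments=[
    {"xyz": [0, 0, 0.8], "roll": 0, "grip": 0},
    {"xyz": [0, 0, 0], "roll": 0, "grip": 60},
    {"xyz": [0, 0, 0], "roll": 0, "grip": 60},
    {"xyz": [0, 0, 0], "roll": 0, "grip": 60},
    {"xyz": [0, 0, -5], "roll": 0, "grip": 60},
  ],
)

```text
time_s: 17.3
position: [0.5284, -0.4044, 0.0215]
tcp_rot: [[0.01, 1.0, -0.001], [1.0, -0.01, 0.001], [0.001, -0.001, -1.0]]
force: [-1.1, 0.7, 0.4]
opening: 0.491
grasp_force: 0.0
```

move_arm(
  increments=[
    {"xyz": [0, 0, -30], "roll": 0, "grip": 60},
    {"xyz": [0, 0, -40], "roll": 0, "grip": 60},
    {"xyz": [0, 0, -40], "roll": 0, "grip": 60},
    {"xyz": [20, 0, -40], "roll": 0, "grip": 60},
    {"xyz": [30, 0, -40], "roll": 0, "grip": 60},
  ],
)

```text
time_s: 17.72
position: [0.5296, -0.3632, 0.2058]
tcp_rot: [[0.013, 1.0, 0.003], [1.0, -0.013, -0.004], [-0.004, 0.003, -1.0]]
force: [0.5, 0.3, 1.2]
opening: 0.599
grasp_force: 0.0
```

move_arm(
  increments=[
    {"xyz": [40, -2, -20], "roll": 0, "grip": 60},
    {"xyz": [40, -2, -10], "roll": 0, "grip": 60},
    {"xyz": [40, -2, 0], "roll": 0, "grip": 60},
    {"xyz": [40, -2, 0], "roll": 0, "grip": 60},
    {"xyz": [40, -2, 0], "roll": 0, "grip": 60},
  ],
)

```text
time_s: 18.13
position: [0.521, -0.162, 0.2323]
tcp_rot: [[0.011, 1.0, 0.002], [1.0, -0.011, -0.001], [-0.001, 0.002, -1.0]]
force: [0.2, 0.2, -0.1]
opening: 0.6
grasp_force: 0.0
```

move_arm(
  increments=[
    {"xyz": [40, -2, 0], "roll": 0, "grip": 60},
    {"xyz": [40, -2, 0], "roll": 0, "grip": 60},
    {"xyz": [40, -2, 0], "roll": 0, "grip": 60},
    {"xyz": [40, -2, 0], "roll": 0, "grip": 60},
    {"xyz": [40, -2, 0], "roll": 0, "grip": 60},
  ],
)

```text
time_s: 18.55
position: [0.5129, 0.0383, 0.2318]
tcp_rot: [[0.01, 1.0, 0.001], [1.0, -0.01, -0.0], [-0.0, 0.001, -1.0]]
force: [0.5, -0.4, -0.3]
opening: 0.595
grasp_force: 0.0
```

move_arm(
  increments=[
    {"xyz": [40, -2, 0], "roll": 0, "grip": 60},
    {"xyz": [40, -2, 0], "roll": 0, "grip": 60},
    {"xyz": [40, -2, 0], "roll": 0, "grip": 60},
    {"xyz": [40, -2, 0], "roll": 0, "grip": 60},
    {"xyz": [40, -2, 0], "roll": 0, "grip": 60},
  ],
)

```text
time_s: 18.97
position: [0.5049, 0.2386, 0.2319]
tcp_rot: [[0.01, 1.0, 0.001], [1.0, -0.01, 0.0], [0.0, 0.001, -1.0]]
force: [1.1, 0.2, -0.6]
opening: 0.603
grasp_force: 0.0
```

move_arm(
  increments=[
    {"xyz": [40, -2, 0], "roll": 0, "grip": 60},
    {"xyz": [40, -2, 0], "roll": 0, "grip": 60},
    {"xyz": [15, 0, 0], "roll": 0, "grip": 60},
    {"xyz": [0, 0, 0], "roll": 0, "grip": 60},
    {"xyz": [0, 0, 0], "roll": 0, "grip": 60},
  ],
)

```text
time_s: 19.38
position: [0.5019, 0.3318, 0.2312]
tcp_rot: [[0.008, 1.0, 0.0], [1.0, -0.008, -0.001], [-0.001, 0.0, -1.0]]
force: [0.1, -0.0, 0.1]
opening: 0.599
grasp_force: 0.0
```

```bash
cat > rack.py <<'E'
from h import *
np.set_printoptions(precision=4,suppress=True)
s=bot.read_state(); print(s["position"],np.array(s["tcp_rot"])[:,0],s["joint_positions"],s["time_s"],s["opening"])
im,d,C=shot("wrist","w4")
m=bot.trace("rack_bed","wrist"); print(len(m),[x["conf"] for x in m])
h,w=d.shape; v,u=np.mgrid[0:h,0:w]
P=pix("wrist",np.c_[u.ravel(),v.ravel()],d.ravel(),C).reshape(h,w,3); np.save("Prack.npy",P)
q=P[m[0]["mask"]&(d>0)]; print(len(q),q.min(0),q.max(0))
b=im.copy(); b[m[0]["mask"],0]=255; cv2.imwrite("pics/w4m.png",b[:,:,::-1])
# ransac plane of bed tilt ~20deg
best=None; rng=np.random.default_rng(0)
for _ in range(500):
    a=q[rng.choice(len(q),3,False)]; n=np.cross(a[1]-a[0],a[2]-a[0]); n/=np.linalg.norm(n)+1e-12
    if n[2]<0:n=-n
    if not .9<n[2]<.965: continue
    k=abs((q-a[0])@n)<.003
    if best is None or k.sum()>best.sum(): best=k
p=q[best]; c=p.mean(0); n=np.linalg.svd(p-c,full_matrices=False)[2][2]; n*=np.sign(n[2])
print("plane",best.sum(),c,n,np.degrees(np.arccos(n[2])),"uphill yaw",np.degrees(np.arctan2(-n[1],-n[0])))
print(cv2.minAreaRect((p[:,:2]*1000).astype(np.float32)))
E
python3 rack.py
```

```text
[0.5019 0.3318 0.2312] [ 0.008   1.     -0.0009] [22.8624 27.8644 85.0074 -0.0578 67.1357 23.3407] 19.3833 0.5993939293463699
0 []Traceback (most recent call last):
  File "rack.py", line 8, in <module>
    q=P[m[0]["mask"]&(d>0)]; print(len(q),q.min(0),q.max(0))
        ~^^^
IndexError: list index out of range
```

View w4.

View pics/w4.png

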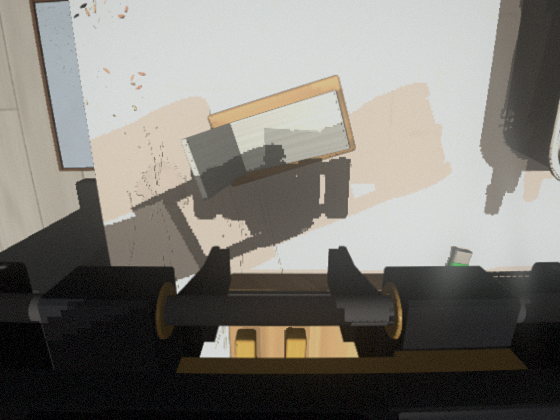

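```bash
cat > rack2.py <<'E'
from h import *
np.set_printoptions(precision=4,suppress=True)
P=np.load("Prack.npy"); q=P.reshape(-1,3)
q=q[(q[:,0]>.40)&(q[:,0]<.62)&(q[:,1]>.28)&(q[:,1]<.48)&(q[:,2]<.14)]
print(len(q))
best=None; rng=np.random.default_rng(0); q0=q[q[:,2]>.03]
for _ in range(3000):
    a=q0[rng.choice(len(q0),3,False)]; n=np.cross(a[1]-a[0],a[2]-a[0]); n/=np.linalg.norm(n)+1e-12
    if n[2]<0:n=-n
    if not .92<n[2]<.96: continue
    k=abs((q0-a[0])@n)<.002
    if best is None or k.sum()>best.sum(): best=k
p=q0[best]; c=p.mean(0); n=np.linalg.svd(p-c,full_matrices=False)[2][2]; n*=np.sign(n[2])
print("plane",best.sum(),c,n,np.degrees(np.arccos(n[2])),"uphill yaw",np.degrees(np.arctan2(-n[1],-n[0])))
print(cv2.minAreaRect((p[:,:2]*1000).astype(np.float32)))
x=-n.copy()*n[2]; x[2]+=1; x/=np.linalg.norm(x)
y=np.cross(n,x); L=(p-c)@np.c_[x,y,n]; print("bed frame extents",np.percentile(L,[0,1,50,99,100],axis=0))
Lq=(q0-c)@np.c_[x,y,n]; k=(Lq[:,2]>.02)&(abs(Lq[:,1])<.03); print("backstop",k.sum(),np.percentile(Lq[k],[1,25,50,75,99],axis=0) if k.any() else "")
k=cv2.minAreaRect((L[:,:2]*1000).astype(np.float32)); print(k)
E
python3 rack2.py
```

```text
33887
plane 6146 [0.5137 0.3857 0.0512] [-0.3269 -0.0943  0.9403] 19.893067100827697 uphill yaw 16.08414756293974
((510.0340576171875, 383.83807373046875), (110.88185119628906, 56.45539093017578), 16.62826919555664)
bed frame extents [[-0.0628 -0.0292 -0.0021]
 [-0.0608 -0.0281 -0.0017]
 [ 0.0019  0.0003  0.    ]
 [ 0.0529  0.027   0.0017]
 [ 0.054   0.028   0.0021]]
backstop 2503 [[-0.067  -0.0286  0.0212]
 [-0.0625 -0.0146  0.0412]
 [-0.0621 -0.0005  0.0593]
 [-0.0618  0.0134  0.075 ]
 [-0.061   0.0262  0.0826]]
((-4.393806457519531, -0.7455844879150391), (116.83841705322266, 56.44282913208008), 0.5524765253067017)
```

move_arm(
  increments=[
    {"xyz": [-30, 6, 0], "roll": 0, "grip": 60},
    {"xyz": [-40, 6, 0], "roll": 0, "grip": 60},
    {"xyz": [-40, 6, 0], "roll": 0, "grip": 60},
    {"xyz": [-40, 6, 0], "roll": 0, "grip": 60},
    {"xyz": [-40, 6, 0], "roll": 0, "grip": 60},
  ],
)

```text
time_s: 19.9
position: [0.5299, 0.1377, 0.2313]
tcp_rot: [[0.012, 1.0, -0.0], [1.0, -0.012, -0.0], [-0.0, -0.0, -1.0]]
force: [1.1, 0.2, 0.6]
opening: 0.605
grasp_force: 0.0
```

move_arm(
  increments=[
    {"xyz": [-40, 0, 0], "roll": 0, "grip": 50},
    {"xyz": [-40, 0, 0], "roll": 0, "grip": 50},
    {"xyz": [-20, 0, 0], "roll": 0, "grip": 50},
    {"xyz": [0, 0, 0], "roll": 0, "grip": 50},
    {"xyz": [0, 0, 0], "roll": 0, "grip": 50},
  ],
)

```text
time_s: 20.32
position: [0.5288, 0.0389, 0.2312]
tcp_rot: [[0.016, 1.0, -0.0], [1.0, -0.016, 0.0], [0.0, -0.0, -1.0]]
force: [-0.0, 0.6, -0.3]
opening: 0.502
grasp_force: 0.0
```

```bash
cat > bw.py <<'E'
from h import *
np.set_printoptions(precision=4,suppress=True)
s=bot.read_state(); p=s["position"]; print(p,np.array(s["tcp_rot"])[:,0],s["time_s"],s["opening"])
im,d,C=shot("wrist")
h,w=d.shape; v,u=np.mgrid[0:h,0:w]
P=pix("wrist",np.c_[u.ravel(),v.ravel()],d.ravel(),C).reshape(h,w,3); z=P[...,2]
m=(d>0)&(z>.060)&(z<.078)&(P[...,0]>.42)&(P[...,0]<.68)&(P[...,1]>.058)&(P[...,1]<.195)
k,l,st,c=cv2.connectedComponentsWithStats(m.astype(np.uint8),connectivity=4)
for i in (np.argsort(-st[1:,4])+1)[:4]:
    q=P[l==i]; print(st[i,4],q[:,2].mean(),cv2.minAreaRect((q[:,:2]*1000).astype(np.float32)))
E
python3 bw.py
```

```text
[0.5288 0.0389 0.2312] [0.0156 0.9999 0.0003] 20.3167 0.5021547919388987
2279 0.06858013852571879 ((639.3667602539062, 112.41255187988281), (77.44257354736328, 24.896629333496094), 88.38603210449219)
2212 0.06856883811576409 ((460.2226867675781, 112.34114074707031), (78.10618591308594, 24.811737060546875), 88.7232437133789)
2190 0.0688837069801847 ((519.7944946289062, 114.19325256347656), (77.61040496826172, 23.81680679321289), 88.0344467163086)
```

move_arm(
  increments=[
    {"xyz": [37, -5, 0], "roll": 0, "grip": 50},
    {"xyz": [38, -5, 20], "roll": 0.012, "grip": 50},
    {"xyz": [0, 0, 40], "roll": 0, "grip": 50},
    {"xyz": [0, 0, 40], "roll": 0, "grip": 50},
    {"xyz": [0, 0, 30], "roll": 0, "grip": 50},
  ],
)

```text
time_s: 20.78
position: [0.5186, 0.1173, 0.0999]
tcp_rot: [[0.018, 1.0, -0.001], [1.0, -0.018, 0.0], [0.0, -0.001, -1.0]]
force: [0.1, 0.7, 0.6]
opening: 0.5
grasp_force: 0.0
```

move_arm(
  increments=[
    {"xyz": [0, 0, 25], "roll": 0, "grip": 50},
    {"xyz": [0, 0, 15], "roll": 0, "grip": 50},
    {"xyz": [0, 0, 6], "roll": 0, "grip": 50},
    {"xyz": [0, 0, 0], "roll": 0, "grip": 50},
    {"xyz": [0, 0, 0], "roll": 0, "grip": 50},
  ],
)

```text
time_s: 21.2
position: [0.5204, 0.1158, 0.0561]
tcp_rot: [[0.021, 1.0, 0.001], [1.0, -0.021, 0.0], [0.0, 0.001, -1.0]]
force: [0.1, 0.0, 0.5]
opening: 0.501
grasp_force: 0.0
```

move_arm(
  increments=[
    {"xyz": [-1.5, -0.5, 5], "roll": -0.005, "grip": 50},
    {"xyz": [0, 0, 0], "roll": 0, "grip": 0},
    {"xyz": [0, 0, 0], "roll": 0, "grip": 0},
    {"xyz": [0, 0, 0], "roll": 0, "grip": 0},
    {"xyz": [0, 0, 0], "roll": 0, "grip": 0},
  ],
)

```text
time_s: 21.62
position: [0.5199, 0.1135, 0.0513]
tcp_rot: [[0.017, 1.0, 0.001], [1.0, -0.017, 0.0], [0.0, 0.001, -1.0]]
force: [-3.0, 0.0, 1.5]
opening: 0.277
grasp_force: 2.4
```

move_arm(
  increments=[
    {"xyz": [0, 0, 0], "roll": 0, "grip": 0},
    {"xyz": [0, 0, 0], "roll": 0, "grip": 0},
    {"xyz": [0, 0, 0], "roll": 0, "grip": 0},
  ],
)

```text
time_s: 21.87
position: [0.5199, 0.1135, 0.0513]
tcp_rot: [[0.017, 1.0, 0.001], [1.0, -0.017, -0.0], [-0.0, 0.001, -1.0]]
force: [-0.6, -0.5, 6.1]
opening: 0.276
grasp_force: 29.9
```

move_arm(
  increments=[
    {"xyz": [0, 0, -15], "roll": 0, "grip": 0},
    {"xyz": [0, 0, -30], "roll": 0, "grip": 0},
    {"xyz": [0, 0, -35], "roll": 0, "grip": 0},
    {"xyz": [0, 0, -35], "roll": 0.115, "grip": 0},
    {"xyz": [0, 0, -35], "roll": 0.115, "grip": 0},
  ],
)

```text
time_s: 22.28
position: [0.5183, 0.1136, 0.201]
tcp_rot: [[0.25, 0.968, -0.003], [0.968, -0.25, 0.0], [-0.001, -0.003, -1.0]]
force: [0.2, -0.1, -4.5]
opening: 0.272
grasp_force: 29.9
```

move_arm(
  increments=[
    {"xyz": [0, 0, 0], "roll": 0.115, "grip": 0},
    {"xyz": [0, 0, 0], "roll": 0.115, "grip": 0},
    {"xyz": [0, 0, 0], "roll": 0.115, "grip": 0},
    {"xyz": [0, 0, 0], "roll": 0.115, "grip": 0},
    {"xyz": [0, 0, 0], "roll": 0.115, "grip": 0},
  ],
)

```text
time_s: 22.7
position: [0.5185, 0.1136, 0.1997]
tcp_rot: [[0.736, 0.677, -0.003], [0.677, -0.736, 0.0], [-0.002, -0.002, -1.0]]
force: [-0.3, 0.2, -3.9]
opening: 0.272
grasp_force: 29.9
```

move_arm(
  increments=[
    {"xyz": [0, 0, 0], "roll": 0.115, "grip": 0},
    {"xyz": [0, 0, 0], "roll": 0.115, "grip": 0},
    {"xyz": [0, 0, 0], "roll": 0.115, "grip": 0},
    {"xyz": [0, 0, 0], "roll": 0.115, "grip": 0},
    {"xyz": [6, -30, 0], "roll": 0, "grip": 0},
  ],
)

```text
time_s: 23.12
position: [0.5172, 0.1402, 0.1995]
tcp_rot: [[0.961, 0.277, -0.002], [0.277, -0.961, -0.003], [-0.002, 0.003, -1.0]]
force: [0.8, 0.9, -3.8]
opening: 0.277
grasp_force: 29.9
```

move_arm(
  increments=[
    {"xyz": [8, -38, 0], "roll": 0, "grip": 0},
    {"xyz": [8, -38, 0], "roll": 0, "grip": 0},
    {"xyz": [8, -38, 0], "roll": 0, "grip": 0},
    {"xyz": [8, -38, 0], "roll": 0, "grip": 0},
    {"xyz": [7, -38, 0], "roll": 0, "grip": 0},
  ],
)

```text
time_s: 23.53
position: [0.4989, 0.3386, 0.1992]
tcp_rot: [[0.959, 0.285, -0.003], [0.285, -0.959, -0.001], [-0.003, 0.0, -1.0]]
force: [0.9, -0.3, -3.0]
opening: 0.276
grasp_force: 29.9
```

move_arm(
  increments=[
    {"xyz": [2, -30, 0], "roll": 0, "grip": 0},
    {"xyz": [0, -12, 0], "roll": 0, "grip": 0},
    {"xyz": [0, 0, 0], "roll": 0, "grip": 0},
    {"xyz": [0, 0, 0], "roll": 0, "grip": 0},
  ],
)

```text
time_s: 23.87
position: [0.4888, 0.3778, 0.1993]
tcp_rot: [[0.958, 0.287, -0.002], [0.287, -0.958, -0.002], [-0.003, 0.002, -1.0]]
force: [-0.1, -0.6, -4.6]
opening: 0.272
grasp_force: 29.9
```

```bash
cat > pos.py <<'E'
from h import *
import sys
np.set_printoptions(precision=4,suppress=True)
# args: target x y z yaw(deg)
s=bot.read_state(); p=np.array(s["position"]); R=np.array(s["tcp_rot"]); t=np.array([float(a) for a in sys.argv[1:4]])
yaw=np.degrees(np.arctan2(R[1,0],R[0,0])); print(p,"yaw",yaw,"grip",s["opening"],s["grasp_force"],"F",np.array(s["force"]),"t",s["time_s"])
r=np.radians(yaw-float(sys.argv[4])); print("roll",r)
a=np.radians(float(sys.argv[4])); Rn=np.array([[np.cos(a),np.sin(a),0],[np.sin(a),-np.cos(a),0],[0,0,-1]])
print("tool shift mm: before roll",R.T@(t-p)*1000,"after roll",Rn.T@(t-p)*1000)
E
python3 pos.py .4906 .3786 .07 16.5
```

```text
[0.4888 0.3778 0.1993] yaw 16.65963081740894 grip 0.2723232892264642 29.94544208049774 F [-0.0998 -0.5834 -4.5736] t 23.8667
roll 0.002786083351435864
tool shift mm: before roll [  2.3073  -0.4589 129.2855] after roll [  1.9151  -0.2613 129.2924]
```

move_arm(
  increments=[
    {"xyz": [2, 0, 30], "roll": 0, "grip": 0},
    {"xyz": [0, 0, 35], "roll": 0, "grip": 0},
    {"xyz": [0, 0, 30], "roll": 0, "grip": 0},
    {"xyz": [0, 0, 22], "roll": 0, "grip": 0},
    {"xyz": [0, 0, 12], "roll": 0, "grip": 0},
  ],
)

```text
time_s: 24.28
position: [0.4903, 0.3754, 0.0681]
tcp_rot: [[0.959, 0.283, -0.006], [0.283, -0.959, -0.004], [-0.007, 0.002, -1.0]]
force: [-1.0, -0.6, -4.3]
opening: 0.274
grasp_force: 29.9
```

move_arm(
  increments=[
    {"xyz": [0, 0, 2], "roll": 0, "grip": 0},
    {"xyz": [0, 0, 2], "roll": 0, "grip": 0},
    {"xyz": [0, 0, 2], "roll": 0, "grip": 0},
  ],
)

```text
time_s: 24.53
position: [0.4936, 0.3787, 0.067]
tcp_rot: [[0.959, 0.284, 0.003], [0.284, -0.959, 0.001], [0.003, -0.0, -1.0]]
force: [0.3, 0.6, -3.8]
opening: 0.276
grasp_force: 29.9
```

```bash
python3 pos.py .4906 .3786 .0515 16.5
```

```text
[0.4936 0.3787 0.067 ] yaw 16.501972346816522 grip 0.27565696847599286 29.945543110370636 F [ 0.3139  0.5567 -3.8481] t 24.5333
roll 3.442394593954567e-05
tool shift mm: before roll [-2.9541 -0.7183 15.5069] after roll [-2.9066 -0.7252 15.5156]
```

move_arm(
  increments=[
    {"xyz": [-2, 0, 1], "roll": 0, "grip": 0},
    {"xyz": [0, 0, 2], "roll": 0, "grip": 0},
    {"xyz": [0, 0, 2], "roll": 0, "grip": 0},
    {"xyz": [0, 0, 1], "roll": 0, "grip": 0},
    {"xyz": [0, 0, 0], "roll": 0, "grip": 0},
  ],
)

```text
time_s: 24.95
position: [0.4904, 0.3782, 0.0611]
tcp_rot: [[0.959, 0.285, 0.001], [0.285, -0.959, 0.0], [0.001, 0.0, -1.0]]
force: [-3.2, -1.7, 5.0]
opening: 0.271
grasp_force: 30.0
```

move_arm(
  increments=[
    {"xyz": [0, 0, 2], "roll": 0, "grip": 0},
    {"xyz": [0, 0, 1], "roll": 0, "grip": 0},
    {"xyz": [0, 0, 0], "roll": 0, "grip": 0},
  ],
)

```text
time_s: 25.2
position: [0.4895, 0.378, 0.0576]
tcp_rot: [[0.959, 0.285, -0.001], [0.285, -0.959, -0.0], [-0.001, 0.0, -1.0]]
force: [-3.9, -2.1, 4.9]
opening: 0.271
grasp_force: 30.0
```

move_arm(
  increments=[
    {"xyz": [0.5, 0, 2], "roll": 0, "grip": 0},
    {"xyz": [0.5, 0, 1.5], "roll": 0, "grip": 0},
    {"xyz": [0, 0, 1.5], "roll": 0, "grip": 0},
    {"xyz": [0, 0, 0], "roll": 0, "grip": 0},
  ],
)

```text
time_s: 25.53
position: [0.489, 0.3778, 0.0519]
tcp_rot: [[0.959, 0.285, -0.004], [0.285, -0.959, -0.002], [-0.004, 0.0, -1.0]]
force: [-5.9, -2.6, 3.8]
opening: 0.272
grasp_force: 30.0
```

```bash
python3 pos.py .4906 .3786 .0500 16.5; cat > rk.py <<'E'
from h import *
import sys
np.set_printoptions(precision=4,suppress=True)
O=np.array([.4579,.3689,.0301]); a=np.radians(16.5); b=np.radians(20)
X=np.array([np.cos(a)*np.cos(b),np.sin(a)*np.cos(b),np.sin(b)]); Y=np.array([-np.sin(a),np.cos(a),0]); Z=np.cross(X,Y)
n=sys.argv[1]; im,d,C=shot(n)
L=(cloud(n,np.ones(d.shape,bool),d,C)-O)@np.c_[X,Y,Z]
L=L[(L[:,0]>-.01)&(L[:,0]<.13)&(abs(L[:,1])<.045)&(L[:,2]>-.01)&(L[:,2]<.13)]
zs=float(sys.argv[2])
k=(abs(L[:,2]-zs)<.006)&(L[:,0]>.002); q=L[k]
print(len(q),"bed med z",np.median(L[(L[:,0]>.085)&(abs(L[:,1])<.028),2]))
if len(q)>30:
    r=cv2.minAreaRect((q[:,:2]*1000).astype(np.float32)); print(r, np.percentile(q,[1,50,99],axis=0)); print("tilt",np.polyfit(q[:,0],q[:,2],1))
if len(sys.argv)>3: cv2.imwrite("pics/%s.png"%sys.argv[3],(im if n=="wrist" else cv2.resize(im[240:360,160:340],None,fx=3,fy=3))[:,:,::-1])
E
python3 rk.py side .024 k1
```

```text
[0.489  0.3778 0.0519] yaw 16.559011121459136 grip 0.2721697127006597 30.000974535942078 F [-5.8967 -2.6196  3.7629] t 25.5333
roll 0.0010299383647562037
tool shift mm: before roll [ 1.8187 -0.3303  1.9247] after roll [ 1.8102 -0.3312  1.9326]
97 bed med z -0.0012836000286398923
((15.11556625366211, 2.9613037109375), (24.534528732299805, 25.813291549682617), 1.3317029476165771) [[ 0.0029 -0.0088  0.0184]
 [ 0.0144  0.0066  0.0269]
 [ 0.0269  0.0154  0.0299]]
tilt [0.0142 0.0262]
```

View pics/k1.png

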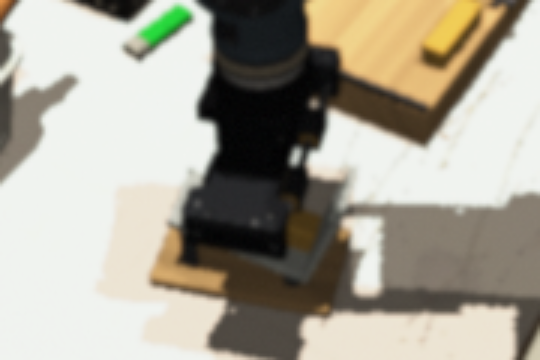

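move_arm(
  increments=[
    {"xyz": [0, 0, 1.2], "roll": 0, "grip": 0},
    {"xyz": [0, 0, 0], "roll": 0, "grip": 0},
    {"xyz": [0, 0, 0], "roll": 0, "grip": 45},
    {"xyz": [0, 0, 0], "roll": 0, "grip": 45},
    {"xyz": [0, 0, 0], "roll": 0, "grip": 45},
  ],
)

```text
time_s: 26.0
position: [0.4922, 0.379, 0.0509]
tcp_rot: [[0.959, 0.285, 0.002], [0.285, -0.959, 0.001], [0.003, -0.001, -1.0]]
force: [-0.8, -0.8, 0.2]
opening: 0.405
grasp_force: 0.0
```

move_arm(
  increments=[
    {"xyz": [0, 0, -10], "roll": 0, "grip": 45},
    {"xyz": [0, 0, -30], "roll": 0, "grip": 45},
    {"xyz": [0, 0, -40], "roll": 0, "grip": 45},
    {"xyz": [0, 0, -40], "roll": 0, "grip": 45},
    {"xyz": [0, 0, -30], "roll": 0, "grip": 45},
  ],
)

```text
time_s: 26.42
position: [0.4924, 0.3791, 0.2046]
tcp_rot: [[0.959, 0.285, 0.004], [0.285, -0.959, 0.002], [0.005, -0.001, -1.0]]
force: [0.1, 0.2, 0.9]
opening: 0.447
grasp_force: 0.0
```

move_arm(
  increments=[
    {"xyz": [-20, 0, 0], "roll": 0, "grip": 45},
    {"xyz": [0, 0, 0], "roll": 0, "grip": 45},
  ],
)

```text
time_s: 26.58
position: [0.4706, 0.3727, 0.2038]
tcp_rot: [[0.958, 0.285, 0.002], [0.285, -0.958, 0.002], [0.003, -0.001, -1.0]]
force: [-1.4, -1.2, -0.4]
opening: 0.445
grasp_force: 0.0
```

```bash
python3 rk.py wrist .024; python3 pos.py .49 .3786 .2 16.5
```

```text
1927 bed med z -0.0002499547370448443
((40.4820556640625, -0.09654903411865234), (76.83972930908203, 23.993350982666016), 0.017061546444892883) [[ 0.0032 -0.0118  0.0197]
 [ 0.0462  0.      0.0238]
 [ 0.0783  0.0116  0.0254]]
tilt [-0.009  0.024]
[0.471  0.3726 0.202 ] yaw 16.57976301296822 grip 0.4500703460140142 0.0 F [ 0.3424 -0.413   0.238 ] t 26.6333
roll 0.0013921271976063446
tool shift mm: before roll [19.951  -0.3156  2.0592] after roll [19.9525 -0.344   2.0402]
```

move_arm(
  increments=[
    {"xyz": [-10, 30, 0], "roll": 0, "grip": 50},
    {"xyz": [-12, 36, 0], "roll": 0, "grip": 50},
    {"xyz": [-12, 36, 0], "roll": 0, "grip": 50},
    {"xyz": [-12, 36, 0], "roll": 0, "grip": 50},
    {"xyz": [-12, 36, 0], "roll": 0, "grip": 50},
  ],
)

```text
time_s: 27.05
position: [0.4656, 0.1878, 0.1994]
tcp_rot: [[0.958, 0.286, -0.002], [0.286, -0.958, -0.0], [-0.002, -0.0, -1.0]]
force: [1.4, 0.9, 0.1]
opening: 0.501
grasp_force: 0.0
```

move_arm(
  increments=[
    {"xyz": [-13, 36, 0], "roll": 0, "grip": 50},
    {"xyz": [-13, 36, 0], "roll": 0, "grip": 50},
    {"xyz": [0, 0, 0], "roll": -0.114, "grip": 50},
    {"xyz": [0, 0, 0], "roll": -0.114, "grip": 50},
    {"xyz": [0, 0, 0], "roll": -0.114, "grip": 50},
  ],
)

```text
time_s: 27.47
position: [0.4617, 0.1116, 0.1995]
tcp_rot: [[0.806, 0.592, -0.002], [0.592, -0.806, -0.0], [-0.002, -0.001, -1.0]]
force: [-0.5, -1.0, -0.2]
opening: 0.499
grasp_force: 0.0
```

move_arm(
  increments=[
    {"xyz": [0, 0, 0], "roll": -0.114, "grip": 50},
    {"xyz": [0, 0, 0], "roll": -0.114, "grip": 50},
    {"xyz": [0, 0, 0], "roll": -0.114, "grip": 50},
    {"xyz": [0, 0, 0], "roll": -0.114, "grip": 50},
    {"xyz": [0, 0, 0], "roll": -0.114, "grip": 50},
  ],
)

```text
time_s: 27.88
position: [0.4616, 0.1127, 0.1994]
tcp_rot: [[0.357, 0.934, -0.002], [0.934, -0.357, -0.0], [-0.001, -0.002, -1.0]]
force: [0.4, 0.3, -0.2]
opening: 0.502
grasp_force: 0.0
```

move_arm(
  increments=[
    {"xyz": [0, 0, 30], "roll": -0.114, "grip": 50},
    {"xyz": [0, 0, 30], "roll": -0.114, "grip": 50},
    {"xyz": [0, 0, 30], "roll": -0.115, "grip": 50},
    {"xyz": [0, 0, 20], "roll": 0, "grip": 50},
    {"xyz": [0, 0, 0], "roll": 0, "grip": 50},
  ],
)

```text
time_s: 28.3
position: [0.4586, 0.1127, 0.0862]
tcp_rot: [[0.027, 1.0, -0.01], [1.0, -0.027, -0.0], [-0.0, -0.01, -1.0]]
force: [-0.9, -0.5, 0.1]
opening: 0.501
grasp_force: 0.0
```

```bash
python3 pos.py .4602 .1123 .051 88.5; python3 bars.py
```

```text
[0.4586 0.1127 0.0862] yaw 88.4265310081028 grip 0.5008666536432183 0.0 F [-0.8574 -0.5451  0.1126] t 28.3
roll -0.0012822758067271912
tool shift mm: before roll [-0.3017  1.9928 35.2263] after roll [-0.3178  1.6429 35.2442]
252 [0.6392 0.1112 0.0674] ((639.0599975585938, 111.6805419921875), (75.70319366455078, 24.095932006835938), 89.5383071899414)
```

move_arm(
  increments=[
    {"xyz": [0, 0, 18], "roll": 0, "grip": 50},
    {"xyz": [0, 0, 12], "roll": 0, "grip": 50},
    {"xyz": [0, 0, 5], "roll": 0, "grip": 50},
    {"xyz": [0, 0, 0], "roll": 0, "grip": 50},
    {"xyz": [0, 0, 0], "roll": 0, "grip": 50},
  ],
)

```text
time_s: 28.77
position: [0.4622, 0.113, 0.0562]
tcp_rot: [[0.027, 1.0, 0.001], [1.0, -0.027, 0.0], [0.0, 0.001, -1.0]]
force: [0.5, -0.6, 0.1]
opening: 0.501
grasp_force: 0.0
```

```bash
python3 pos.py .4602 .1123 .051 88.5
```

```text
[0.4622 0.113  0.0562] yaw 88.44353333366232 grip 0.5014327337559858 0.0 F [ 0.5276 -0.5847  0.0531] t 28.7667
roll -0.0009855292452176348
tool shift mm: before roll [-0.7163 -1.9767  5.2132] after roll [-0.7142 -1.9709  5.2157]
```

move_arm(
  increments=[
    {"xyz": [-0.7, -2, 5], "roll": 0, "grip": 50},
    {"xyz": [0, 0, 0], "roll": 0, "grip": 0},
    {"xyz": [0, 0, 0], "roll": 0, "grip": 0},
    {"xyz": [0, 0, 0], "roll": 0, "grip": 0},
    {"xyz": [0, 0, 0], "roll": 0, "grip": 0},
  ],
)

```text
time_s: 29.18
position: [0.4596, 0.1123, 0.0508]
tcp_rot: [[0.027, 1.0, 0.001], [1.0, -0.027, 0.0], [0.0, 0.001, -1.0]]
force: [1.1, 0.0, -0.0]
opening: 0.284
grasp_force: 0.0
```

move_arm(
  increments=[
    {"xyz": [0, 0, 0], "roll": 0, "grip": 0},
    {"xyz": [0, 0, 0], "roll": 0, "grip": 0},
    {"xyz": [0, 0, 0], "roll": 0, "grip": 0},
  ],
)

```text
time_s: 29.43
position: [0.4597, 0.1123, 0.0508]
tcp_rot: [[0.027, 1.0, 0.001], [1.0, -0.027, 0.0], [0.0, 0.001, -1.0]]
force: [-0.5, 0.6, 4.4]
opening: 0.272
grasp_force: 30.0
```

```bash
python3 pos.py .4602 .1123 .2 88.5
```

```text
[0.4597 0.1123 0.0508] yaw 88.45211946778134 grip 0.27246946613950607 30.000478327274323 F [-0.4741  0.6252  4.36  ] t 29.4333
roll -0.000835672934822772
tool shift mm: before roll [  -0.0258    0.6347 -149.1922] after roll [  -0.0315    0.5424 -149.1926]
```

move_arm(
  increments=[
    {"xyz": [0, 0, -15], "roll": 0, "grip": 0},
    {"xyz": [0, 0, -30], "roll": 0, "grip": 0},
    {"xyz": [0, 0, -35], "roll": 0, "grip": 0},
    {"xyz": [0, 0, -35], "roll": 0.114, "grip": 0},
    {"xyz": [0, 0, -35], "roll": 0.114, "grip": 0},
  ],
)

```text
time_s: 29.85
position: [0.458, 0.1123, 0.2012]
tcp_rot: [[0.257, 0.966, -0.003], [0.966, -0.257, 0.0], [-0.001, -0.003, -1.0]]
force: [0.5, 0.9, -3.7]
opening: 0.276
grasp_force: 30.0
```

move_arm(
  increments=[
    {"xyz": [0, 0, 0], "roll": 0.114, "grip": 0},
    {"xyz": [0, 0, 0], "roll": 0.114, "grip": 0},
    {"xyz": [0, 0, 0], "roll": 0.114, "grip": 0},
    {"xyz": [0, 0, 0], "roll": 0.114, "grip": 0},
    {"xyz": [0, 0, 0], "roll": 0.114, "grip": 0},
  ],
)

```text
time_s: 30.27
position: [0.4583, 0.1123, 0.1999]
tcp_rot: [[0.738, 0.674, -0.002], [0.674, -0.738, -0.0], [-0.002, -0.001, -1.0]]
force: [-0.0, 0.8, -4.2]
opening: 0.273
grasp_force: 30.0
```

move_arm(
  increments=[
    {"xyz": [0, 0, 0], "roll": 0.114, "grip": 0},
    {"xyz": [0, 0, 0], "roll": 0.114, "grip": 0},
    {"xyz": [0, 0, 0], "roll": 0.114, "grip": 0},
    {"xyz": [0, 0, 0], "roll": 0.116, "grip": 0},
    {"xyz": [12, -30, 0], "roll": 0, "grip": 0},
  ],
)

```text
time_s: 30.68
position: [0.4614, 0.1409, 0.1995]
tcp_rot: [[0.961, 0.276, -0.004], [0.276, -0.961, -0.003], [-0.004, 0.002, -1.0]]
force: [0.7, -0.4, -3.3]
opening: 0.27
grasp_force: 30.0
```

move_arm(
  increments=[
    {"xyz": [14, -36, 0], "roll": 0, "grip": 0},
    {"xyz": [14, -36, 0], "roll": 0, "grip": 0},
    {"xyz": [14, -36, 0], "roll": 0, "grip": 0},
    {"xyz": [14, -36, 0], "roll": 0, "grip": 0},
    {"xyz": [14, -36, 0], "roll": 0, "grip": 0},
  ],
)

```text
time_s: 31.1
position: [0.4771, 0.3383, 0.1993]
tcp_rot: [[0.959, 0.284, -0.003], [0.284, -0.959, -0.001], [-0.003, 0.001, -1.0]]
force: [1.6, -0.6, -4.1]
opening: 0.273
grasp_force: 30.0
```

move_arm(
  increments=[
    {"xyz": [12, -26, 0], "roll": 0, "grip": 0},
    {"xyz": [4, -10, 0], "roll": 0, "grip": 0},
    {"xyz": [0, 0, 0], "roll": 0, "grip": 0},
    {"xyz": [0, 0, 0], "roll": 0, "grip": 0},
  ],
)

```text
time_s: 31.43
position: [0.4823, 0.3755, 0.1992]
tcp_rot: [[0.958, 0.285, -0.003], [0.285, -0.958, -0.002], [-0.003, 0.001, -1.0]]
force: [-0.1, -0.0, -3.3]
opening: 0.273
grasp_force: 30.0
```

```bash
python3 pos.py .4835 .3765 .0905 16.5
```

```text
[0.4823 0.3755 0.1992] yaw 16.56796849625076 grip 0.2734280949726688 29.998857378959656 F [-0.1469 -0.0035 -3.3036] t 31.4333
roll 0.0011862740472051846
tool shift mm: before roll [  1.812   -0.8262 108.6537] after roll [  1.4381  -0.6672 108.6603]
```

move_arm(
  increments=[
    {"xyz": [0, -0.6, 25], "roll": 0, "grip": 0},
    {"xyz": [0, 0, 35], "roll": 0, "grip": 0},
    {"xyz": [0, 0, 25], "roll": 0, "grip": 0},
    {"xyz": [0, 0, 15], "roll": 0, "grip": 0},
    {"xyz": [0, 0, 8], "roll": 0, "grip": 0},
  ],
)

```text
time_s: 31.85
position: [0.4813, 0.3734, 0.0896]
tcp_rot: [[0.959, 0.282, -0.006], [0.282, -0.959, -0.004], [-0.007, 0.002, -1.0]]
force: [-0.2, -0.3, -4.7]
opening: 0.274
grasp_force: 30.0
```

move_arm(
  increments=[
    {"xyz": [0, 0, 0], "roll": 0, "grip": 0},
    {"xyz": [0, 0, 0], "roll": 0, "grip": 0},
    {"xyz": [0, 0, 0], "roll": 0, "grip": 0},
  ],
)

```text
time_s: 32.1
position: [0.4845, 0.3765, 0.0939]
tcp_rot: [[0.959, 0.283, 0.002], [0.283, -0.959, 0.001], [0.003, -0.0, -1.0]]
force: [0.1, -0.1, -3.4]
opening: 0.271
grasp_force: 30.0
```

```bash
python3 pos.py .4835 .3765 .0719 16.5
```

```text
[0.4845 0.3765 0.0939] yaw 16.447749606799267 grip 0.2710867107453704 29.998835921287537 F [ 0.058  -0.0859 -3.4288] t 32.1
roll -0.000911941396814453
tool shift mm: before roll [-1.0593 -0.2658 22.02  ] after roll [-1.0025 -0.2751 22.0225]
```

move_arm(
  increments=[
    {"xyz": [-0.5, 0, 4], "roll": 0, "grip": 0},
    {"xyz": [0, 0, 3], "roll": 0, "grip": 0},
    {"xyz": [0, 0, 2], "roll": 0, "grip": 0},
    {"xyz": [0, 0, 2], "roll": 0, "grip": 0},
    {"xyz": [0, 0, 0], "roll": 0, "grip": 0},
  ],
)

```text
time_s: 32.52
position: [0.4827, 0.3765, 0.0826]
tcp_rot: [[0.959, 0.284, 0.0], [0.284, -0.959, -0.0], [0.0, 0.0, -1.0]]
force: [-2.1, -1.7, 3.5]
opening: 0.274
grasp_force: 30.0
```

move_arm(
  increments=[
    {"xyz": [0, 0, 2], "roll": 0, "grip": 0},
    {"xyz": [0, 0, 2], "roll": 0, "grip": 0},
    {"xyz": [0.5, 0, 2], "roll": 0, "grip": 0},
    {"xyz": [0, 0, 1], "roll": 0, "grip": 0},
    {"xyz": [0, 0, 0], "roll": 0, "grip": 0},
  ],
)

```text
time_s: 32.93
position: [0.4816, 0.3762, 0.0753]
tcp_rot: [[0.959, 0.284, -0.003], [0.284, -0.959, -0.001], [-0.003, 0.0, -1.0]]
force: [-4.9, -2.3, 4.9]
opening: 0.276
grasp_force: 30.0
```

```bash
python3 pos.py .4835 .3765 .0719 16.5
```

```text
[0.4816 0.3762 0.0753] yaw 16.513811606273006 grip 0.27621703284907745 30.00099778175354 F [-4.9301 -2.3108  4.855 ] t 32.9333
roll 0.00024105800445305045
tool shift mm: before roll [1.9789 0.2177 3.3592] after roll [1.9676 0.2186 3.3658]
```

Same behaviour as the first bar; finish pressing, release, rise and look.

move_arm(
  increments=[
    {"xyz": [1, 0, 1.5], "roll": 0, "grip": 0},
    {"xyz": [0, 0, 1], "roll": 0, "grip": 0},
    {"xyz": [0, 0, 0], "roll": 0, "grip": 0},
    {"xyz": [0, 0, 0], "roll": 0, "grip": 45},
    {"xyz": [0, 0, 0], "roll": 0, "grip": 45},
  ],
)

```text
time_s: 33.35
position: [0.485, 0.3774, 0.0726]
tcp_rot: [[0.959, 0.284, 0.002], [0.284, -0.959, 0.001], [0.002, -0.0, -1.0]]
force: [-0.0, 0.3, 0.2]
opening: 0.354
grasp_force: 0.0
```

move_arm(
  increments=[
    {"xyz": [0, 0, 0], "roll": 0, "grip": 45},
    {"xyz": [0, 0, -10], "roll": 0, "grip": 45},
    {"xyz": [0, 0, -30], "roll": 0, "grip": 45},
    {"xyz": [0, 0, -40], "roll": 0, "grip": 45},
    {"xyz": [0, 0, -40], "roll": 0, "grip": 45},
  ],
)

```text
time_s: 33.77
position: [0.484, 0.3766, 0.1931]
tcp_rot: [[0.959, 0.284, -0.002], [0.284, -0.959, -0.001], [-0.002, 0.0, -1.0]]
force: [1.7, 0.1, -0.7]
opening: 0.451
grasp_force: 0.0
```

move_arm(
  increments=[
    {"xyz": [-20, 0, -10], "roll": 0, "grip": 45},
    {"xyz": [0, 0, 0], "roll": 0, "grip": 45},
    {"xyz": [0, 0, 0], "roll": 0, "grip": 45},
  ],
)

```text
time_s: 34.02
position: [0.4651, 0.3713, 0.2035]
tcp_rot: [[0.959, 0.284, 0.002], [0.284, -0.959, 0.001], [0.002, -0.0, -1.0]]
force: [0.3, -0.5, -0.6]
opening: 0.447
grasp_force: 0.0
```

```bash
python3 rk.py wrist .048; python3 pos.py .6394 .1124 .2 88.5
```

```text
2196 bed med z -0.00025520557071324743
((40.652530670166016, 0.45302677154541016), (77.10789489746094, 23.98914909362793), 0.034366317093372345) [[ 0.0034 -0.0112  0.0434]
 [ 0.0468  0.0002  0.0478]
 [ 0.0785  0.0121  0.0493]]
tilt [-0.0094  0.048 ]
[0.4651 0.3711 0.2022] yaw 16.49709792320778 grip 0.44889513490637223 0.0 F [ 0.527   0.1162 -0.2326] t 34.0667
roll -1.2566877122310873
tool shift mm: before roll [ 93.6341 297.5583   2.2187] after roll [-254.0691  180.99      2.1699]
```

move_arm(
  increments=[
    {"xyz": [11, 33, 0], "roll": 0, "grip": 50},
    {"xyz": [12, 38, 0], "roll": 0, "grip": 50},
    {"xyz": [12, 38, 0], "roll": 0, "grip": 50},
    {"xyz": [12, 38, 0], "roll": 0, "grip": 50},
    {"xyz": [12, 38, 0], "roll": 0, "grip": 50},
  ],
)

```text
time_s: 34.48
position: [0.5748, 0.2088, 0.1999]
tcp_rot: [[0.959, 0.284, -0.003], [0.284, -0.959, -0.001], [-0.003, -0.0, -1.0]]
force: [0.3, 0.4, -0.2]
opening: 0.499
grasp_force: 0.0
```

move_arm(
  increments=[
    {"xyz": [12, 38, 0], "roll": 0, "grip": 50},
    {"xyz": [12, 38, 0], "roll": 0, "grip": 50},
    {"xyz": [11, 36, 0], "roll": 0, "grip": 50},
    {"xyz": [0, 0, 0], "roll": -0.114, "grip": 50},
    {"xyz": [0, 0, 0], "roll": -0.114, "grip": 50},
  ],
)

```text
time_s: 34.9
position: [0.641, 0.1098, 0.1994]
tcp_rot: [[0.87, 0.494, -0.003], [0.494, -0.87, -0.0], [-0.002, -0.001, -1.0]]
force: [-0.1, 0.8, -0.6]
opening: 0.502
grasp_force: 0.0
```

move_arm(
  increments=[
    {"xyz": [0, 0, 0], "roll": -0.114, "grip": 50},
    {"xyz": [0, 0, 0], "roll": -0.114, "grip": 50},
    {"xyz": [0, 0, 0], "roll": -0.114, "grip": 50},
    {"xyz": [0, 0, 0], "roll": -0.114, "grip": 50},
    {"xyz": [0, 0, 0], "roll": -0.114, "grip": 50},
  ],
)

```text
time_s: 35.32
position: [0.6393, 0.1127, 0.1995]
tcp_rot: [[0.462, 0.887, -0.004], [0.887, -0.462, -0.0], [-0.002, -0.003, -1.0]]
force: [0.0, 0.2, -0.1]
opening: 0.499
grasp_force: 0.0
```

move_arm(
  increments=[
    {"xyz": [0, 0, 0], "roll": -0.114, "grip": 50},
    {"xyz": [0, 0, 30], "roll": -0.114, "grip": 50},
    {"xyz": [0, 0, 30], "roll": -0.114, "grip": 50},
    {"xyz": [0, 0, 30], "roll": -0.115, "grip": 50},
    {"xyz": [0, 0, 20], "roll": 0, "grip": 50},
  ],
)

```text
time_s: 35.73
position: [0.6374, 0.1127, 0.0869]
tcp_rot: [[0.024, 1.0, -0.007], [1.0, -0.024, -0.0], [-0.0, -0.007, -1.0]]
force: [-0.6, -0.2, -0.6]
opening: 0.496
grasp_force: 0.0
```

move_arm(
  increments=[
    {"xyz": [0, 0, 0], "roll": 0, "grip": 50},
    {"xyz": [0, 0, 0], "roll": 0, "grip": 50},
    {"xyz": [0, 0, 0], "roll": 0, "grip": 50},
  ],
)

```text
time_s: 35.98
position: [0.6405, 0.1129, 0.092]
tcp_rot: [[0.029, 1.0, 0.001], [1.0, -0.029, 0.0], [0.0, 0.001, -1.0]]
force: [0.8, 0.3, -0.1]
opening: 0.502
grasp_force: 0.0
```

```bash
python3 pos.py .6394 .1124 .051 88.4
```

```text
[0.6405 0.1129 0.092 ] yaw 88.36430148400345 grip 0.5019867469305924 0.0 F [ 0.7742  0.2642 -0.136 ] t 35.9833
roll -0.0006230566422157929
tool shift mm: before roll [-0.5761 -1.0769 41.021 ] after roll [-0.5746 -1.0519 41.0217]
```

move_arm(
  increments=[
    {"xyz": [-0.5, -1, 18], "roll": 0, "grip": 50},
    {"xyz": [0, 0, 14], "roll": 0, "grip": 50},
    {"xyz": [0, 0, 6], "roll": 0, "grip": 50},
    {"xyz": [0, 0, 3], "roll": 0, "grip": 50},
    {"xyz": [0, 0, 0], "roll": 0, "grip": 50},
  ],
)

```text
time_s: 36.4
position: [0.6392, 0.1126, 0.0516]
tcp_rot: [[0.028, 1.0, 0.001], [1.0, -0.028, 0.0], [0.0, 0.001, -1.0]]
force: [-0.5, -0.8, -0.6]
opening: 0.5
grasp_force: 0.0
```

move_arm(
  increments=[
    {"xyz": [0, 0, 0], "roll": 0, "grip": 50},
    {"xyz": [0, 0, 0], "roll": 0, "grip": 50},
  ],
)

```text
time_s: 36.57
position: [0.6395, 0.1127, 0.0523]
tcp_rot: [[0.028, 1.0, 0.002], [1.0, -0.028, 0.0], [0.0, 0.002, -1.0]]
force: [-0.3, -0.0, 0.3]
opening: 0.506
grasp_force: 0.0
```

```bash
python3 pos.py .6394 .1124 .051 88.4
```

```text
[0.6395 0.1127 0.0523] yaw 88.39867994038067 grip 0.506060921762892 0.0 F [-0.3115 -0.0404  0.311 ] t 36.5667
roll -2.3039386679956955e-05
tool shift mm: before roll [-0.2841 -0.1336  1.2543] after roll [-0.284  -0.1307  1.2547]
```

move_arm(
  increments=[
    {"xyz": [0, 0, 1], "roll": 0, "grip": 0},
    {"xyz": [0, 0, 0], "roll": 0, "grip": 0},
    {"xyz": [0, 0, 0], "roll": 0, "grip": 0},
    {"xyz": [0, 0, 0], "roll": 0, "grip": 0},
    {"xyz": [0, 0, 0], "roll": 0, "grip": 0},
  ],
)

```text
time_s: 36.98
position: [0.6391, 0.1126, 0.0503]
tcp_rot: [[0.028, 1.0, 0.001], [1.0, -0.028, -0.0], [0.0, 0.001, -1.0]]
force: [0.5, -0.5, 0.2]
opening: 0.275
grasp_force: 30.0
```

move_arm(
  increments=[
    {"xyz": [0, 0, 0], "roll": 0, "grip": 0},
    {"xyz": [0, 0, 0], "roll": 0, "grip": 0},
    {"xyz": [0, 0, 0], "roll": 0, "grip": 0},
  ],
)

```text
time_s: 37.23
position: [0.6391, 0.1126, 0.0503]
tcp_rot: [[0.028, 1.0, 0.001], [1.0, -0.028, 0.0], [0.0, 0.001, -1.0]]
force: [0.9, 0.0, 1.6]
opening: 0.274
grasp_force: 30.0
```

move_arm(
  increments=[
    {"xyz": [0, 0, -15], "roll": 0, "grip": 0},
    {"xyz": [0, 0, -30], "roll": 0, "grip": 0},
    {"xyz": [0, 0, -35], "roll": 0, "grip": 0},
    {"xyz": [0, 0, -35], "roll": 0.114, "grip": 0},
    {"xyz": [0, 0, -35], "roll": 0.114, "grip": 0},
  ],
)

```text
time_s: 37.65
position: [0.6368, 0.1127, 0.1999]
tcp_rot: [[0.258, 0.966, -0.005], [0.966, -0.258, 0.0], [-0.001, -0.004, -1.0]]
force: [1.1, -0.7, -2.2]
opening: 0.273
grasp_force: 30.0
```

move_arm(
  increments=[
    {"xyz": [0, 0, 0], "roll": 0.114, "grip": 0},
    {"xyz": [0, 0, 0], "roll": 0.114, "grip": 0},
    {"xyz": [0, 0, 0], "roll": 0.114, "grip": 0},
    {"xyz": [0, 0, 0], "roll": 0.114, "grip": 0},
    {"xyz": [0, 0, 0], "roll": 0.114, "grip": 0},
  ],
)

```text
time_s: 38.07
position: [0.637, 0.1127, 0.1987]
tcp_rot: [[0.739, 0.674, -0.004], [0.674, -0.739, -0.0], [-0.003, -0.003, -1.0]]
force: [0.8, -0.7, -3.5]
opening: 0.271
grasp_force: 30.0
```

move_arm(
  increments=[
    {"xyz": [0, 0, 0], "roll": 0.114, "grip": 0},
    {"xyz": [0, 0, 0], "roll": 0.114, "grip": 0},
    {"xyz": [0, 0, 0], "roll": 0.114, "grip": 0},
    {"xyz": [0, 0, 0], "roll": 0.115, "grip": 0},
    {"xyz": [0, 0, 0], "roll": 0, "grip": 0},
  ],
)

```text
time_s: 38.48
position: [0.6372, 0.1126, 0.1986]
tcp_rot: [[0.959, 0.282, -0.004], [0.282, -0.959, -0.0], [-0.004, -0.001, -1.0]]
force: [-0.7, 0.8, -2.8]
opening: 0.275
grasp_force: 30.0
```

```bash
python3 pos.py .4756 .3742 .2 16.5
```

```text
[0.6372 0.1126 0.1986] yaw 16.38217300771435 grip 0.27496450609394046 30.001010298728943 F [-0.7464  0.7613 -2.7965] t 38.4833
roll -0.002056468963106553
tool shift mm: before roll [ -81.2304 -296.515    -0.7875] after roll [ -80.6159 -296.6804   -1.4016]
```

move_arm(
  increments=[
    {"xyz": [-8, -30, 0], "roll": -0.002, "grip": 0},
    {"xyz": [-10, -37, 0], "roll": 0, "grip": 0},
    {"xyz": [-10, -37, 0], "roll": 0, "grip": 0},
    {"xyz": [-10, -37, 0], "roll": 0, "grip": 0},
    {"xyz": [-10, -37, 0], "roll": 0, "grip": 0},
  ],
)

```text
time_s: 38.9
position: [0.5398, 0.2704, 0.1992]
tcp_rot: [[0.958, 0.288, -0.002], [0.288, -0.958, -0.001], [-0.003, -0.0, -1.0]]
force: [0.1, 0.4, -3.3]
opening: 0.279
grasp_force: 30.0
```

move_arm(
  increments=[
    {"xyz": [-10, -37, 0], "roll": 0, "grip": 0},
    {"xyz": [-10, -37, 0], "roll": 0, "grip": 0},
    {"xyz": [-9, -30, 0], "roll": 0, "grip": 0},
    {"xyz": [-4, -15, 0], "roll": 0, "grip": 0},
    {"xyz": [0, 0, 0], "roll": 0, "grip": 0},
  ],
)

```text
time_s: 39.32
position: [0.4724, 0.377, 0.1993]
tcp_rot: [[0.956, 0.293, -0.003], [0.293, -0.956, 0.0], [-0.003, -0.001, -1.0]]
force: [0.5, -0.8, -3.4]
opening: 0.275
grasp_force: 30.0
```

move_arm(
  increments=[
    {"xyz": [0, 0, 25], "roll": 0, "grip": 0},
    {"xyz": [0, 0, 30], "roll": 0, "grip": 0},
    {"xyz": [0, 0, 20], "roll": 0, "grip": 0},
    {"xyz": [0, 0, 8], "roll": 0, "grip": 0},
    {"xyz": [0, 0, 0], "roll": 0, "grip": 0},
  ],
)

```text
time_s: 39.73
position: [0.4746, 0.3725, 0.1143]
tcp_rot: [[0.958, 0.287, -0.006], [0.287, -0.958, -0.003], [-0.006, 0.001, -1.0]]
force: [-0.3, 0.2, -3.0]
opening: 0.271
grasp_force: 30.0
```

move_arm(
  increments=[
    {"xyz": [0, 0, 0], "roll": 0, "grip": 0},
    {"xyz": [0, 0, 0], "roll": 0, "grip": 0},
  ],
)

```text
time_s: 39.9
position: [0.4775, 0.3744, 0.1183]
tcp_rot: [[0.958, 0.286, 0.003], [0.286, -0.958, 0.001], [0.003, -0.0, -1.0]]
force: [-0.4, 0.4, -3.0]
opening: 0.275
grasp_force: 30.0
```

```bash
python3 pos.py .4756 .3742 .094 16.5
```

```text
[0.4775 0.3744 0.1183] yaw 16.61525755060373 grip 0.27502352869859176 29.99875009059906 F [-0.3701  0.3732 -3.0214] t 39.9
roll 0.002011623745819057
tool shift mm: before roll [-1.9432 -0.3213 24.3157] after roll [-1.8766 -0.329  24.3208]
```

move_arm(
  increments=[
    {"xyz": [-1, 0, 5], "roll": 0.002, "grip": 0},
    {"xyz": [0, 0, 4], "roll": 0, "grip": 0},
    {"xyz": [0, 0, 3], "roll": 0, "grip": 0},
    {"xyz": [0, 0, 2], "roll": 0, "grip": 0},
    {"xyz": [0, 0, 0], "roll": 0, "grip": 0},
  ],
)

```text
time_s: 40.32
position: [0.4749, 0.3739, 0.104]
tcp_rot: [[0.959, 0.284, -0.0], [0.284, -0.959, -0.0], [-0.0, 0.0, -1.0]]
force: [-3.0, 0.1, 3.3]
opening: 0.276
grasp_force: 30.0
```

move_arm(
  increments=[
    {"xyz": [0, 0, 2], "roll": 0, "grip": 0},
    {"xyz": [0, 0, 2], "roll": 0, "grip": 0},
    {"xyz": [0, 0, 2], "roll": 0, "grip": 0},
    {"xyz": [0, 0, 1], "roll": 0, "grip": 0},
    {"xyz": [0, 0, 0], "roll": 0, "grip": 0},
  ],
)

```text
time_s: 40.73
position: [0.4738, 0.3735, 0.0969]
tcp_rot: [[0.959, 0.284, -0.002], [0.284, -0.959, -0.001], [-0.002, 0.0, -1.0]]
force: [-3.8, -2.2, 3.8]
opening: 0.269
grasp_force: 30.0
```

```bash
python3 pos.py .4756 .3742 .094 16.5
```

```text
[0.4738 0.3735 0.0969] yaw 16.515475826126575 grip 0.2687859409979019 29.999982944573276 F [-3.8313 -2.1809  3.8091] t 40.7333
roll 0.00027010412037490315
tool shift mm: before roll [ 1.8809 -0.1453  2.8904] after roll [ 1.8744 -0.1451  2.8946]
```

move_arm(
  increments=[
    {"xyz": [1, 0, 1.5], "roll": 0, "grip": 0},
    {"xyz": [0, 0, 0.5], "roll": 0, "grip": 0},
    {"xyz": [0, 0, 0], "roll": 0, "grip": 0},
    {"xyz": [0, 0, 0], "roll": 0, "grip": 45},
    {"xyz": [0, 0, 0], "roll": 0, "grip": 45},
  ],
)

```text
time_s: 41.15
position: [0.4769, 0.3746, 0.0946]
tcp_rot: [[0.959, 0.284, 0.002], [0.284, -0.959, 0.001], [0.002, -0.0, -1.0]]
force: [0.0, -0.4, -0.3]
opening: 0.352
grasp_force: 0.0
```

move_arm(
  increments=[
    {"xyz": [0, 0, 0], "roll": 0, "grip": 45},
    {"xyz": [0, 0, -10], "roll": 0, "grip": 45},
    {"xyz": [0, 0, -30], "roll": 0, "grip": 45},
    {"xyz": [0, 0, -40], "roll": 0, "grip": 45},
    {"xyz": [0, 0, -40], "roll": 0, "grip": 45},
  ],
)

```text
time_s: 41.57
position: [0.4758, 0.3738, 0.2151]
tcp_rot: [[0.959, 0.284, -0.002], [0.284, -0.959, -0.001], [-0.002, 0.0, -1.0]]
force: [0.4, -0.0, -0.2]
opening: 0.446
grasp_force: 0.0
```

move_arm(
  increments=[
    {"xyz": [-20, 0, 0], "roll": 0, "grip": 45},
    {"xyz": [0, 0, 0], "roll": 0, "grip": 45},
    {"xyz": [0, 0, 0], "roll": 0, "grip": 45},
  ],
)

```text
time_s: 41.82
position: [0.4566, 0.3684, 0.2149]
tcp_rot: [[0.959, 0.284, 0.001], [0.284, -0.959, 0.0], [0.001, -0.0, -1.0]]
force: [0.2, -0.1, -1.0]
opening: 0.45
grasp_force: 0.0
```

```bash
python3 rk.py wrist .072 k3; python3 - <<'E'
from h import *
np.set_printoptions(precision=4,suppress=True)
im,d,C=shot("top","top9"); m=bot.trace("rod","top")
for x in m[:2]:
    q=cloud("top",x["mask"],d,C); print(x["conf"],len(q),np.median(q,0),cv2.minAreaRect((q[:,:2]*1000).astype(np.float32)))
E
```

```text
2363 bed med z -0.00021235495662752139
((40.39102554321289, 0.09543037414550781), (76.5260009765625, 24.006698608398438), 0.03750745579600334) [[ 0.0035 -0.0117  0.0676]
 [ 0.0466  0.0005  0.0718]
 [ 0.0782  0.0119  0.0732]]
tilt [-0.0091  0.072 ]
0.69 367 [ 0.5619 -0.3903  0.0283] ((559.8312377929688, -342.1253967285156), (210.05709838867188, 28.5384578704834), 88.04881286621094)
```

View pics/top9.png

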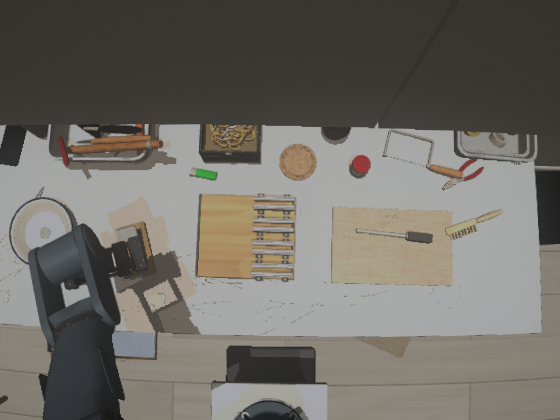

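View pics/k3.png

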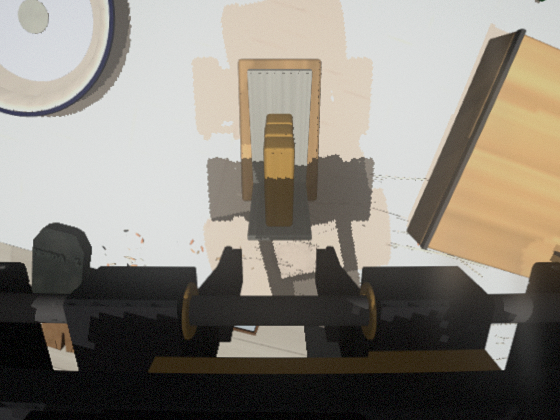

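Top picture: the rod at (360–432, 235), shifted about 3 cm but flat near the middle of the board (about x 0.56, y -0.34); the dish, lighter and jar are where they were. Wrist picture: the three bars form one column at (279, 170), in the middle of the rack and against the backstop.

```bash
python3 -c "
from rig import bot
print(bot.hand_in())"
```

```text
the job is handed in; nothing more can be done
None
```

The job is handed in, but no verdict came back: bars 0, 2 and 3 (tube 1 was empty) are pushed out and stacked in one column against the rack's backstop, and the rod lies flat on the millboard, about 3 cm from where I set it down but still well inside the limits.

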